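Disinfect spice tins and a two-faced board with a paddle-switch UV lamp

TASK

After the raw chicken, disinfect the green spice tins (two or three of them) and the little two-faced board: put all the tins side by side on the violet pad before the lamp, then flip the lamp's orange lock-off lever fully forward and squeeze the red paddle home against the handle for two full seconds while the board's white face is towards the lamp. Let go, turn the board round on its rest so that its bamboo face is towards the lamp, and squeeze the paddle for two full seconds again with the tins still on the pad. Then flip the lock-off lever fully back, set the tins down side by side on the cork mat and leave the board leaning on its rest, bamboo face to the lamp.

Things in the scene. Friction and masses are not known exactly. Their poses are not given: they have to be found in the camera images.
- uv_lamp: Fixed white UV hand lamp in a stand. Origin on the worktop where head and handle meet. Lamp frame (mm below are in it): +y the way the head points (forward), +x the way it shines (away from the robot), z up. Grey base plate x -22..154, y -35..262, top z 6. Lamp head x -22..22, y 32..240, top z 64.
- handle_mid (a point): Middle of the lamp's black handle, at (0, -115, 47) mm in the lamp frame. Handle x -15..15, y -196..20, z 30..64, above free worktop. Axes as the lamp's.
- lamp_window (a point): Centre of the lamp's violet window, on the +x face of the head: (23, 136, 43) in the lamp frame.
- pad_centre (a point): Centre of the violet pad on the base plate, 80 mm along lamp x and 150 mm along lamp y, top z 6, at (106, 177, 6) in the lamp frame; framed by a low rim, 6 mm wide, top z 13; axes as the lamp's. Tins count as on it when their centre is inside its outline. An open cabinet door hangs 0.5 m above the worktop behind the pad (x over 0.68 m in the world).
- rest_centre (a point): (96, 12, 71) mm in the lamp frame: centre of the board when it leans on its rest, within 3 mm, top leaning 0.15 rad to +x, lower edge on the base plate behind the lip, back against the rail. Lip x 72..80, y -33..57, top z 19; steel rail along y at x 108, z 78, radius 5, y -31..55, a post at each end. Axes as the lamp's.
- lock_lever (a joint): Orange lock-off lever on the handle, hinge along lamp x at (0, -45, 60) mm; rad. 0: locked, leaning 0.7 back (lamp -y); 1.4: fully forward, leaning 0.7 to +y. Stays where left; 1 N at the tip moves it. Tab at the tip 20 mm wide (x), 8 thick, its end 42 mm from the hinge. Unless above about 1.1 a pawl blocks the paddle.
- lever_tip (a point): On the orange lever, 38 mm from its hinge, in the tab.
- paddle (a joint): Red paddle on the handle's robot side (-x), hinged about the vertical at (-20, -184) mm in the lamp frame; rad. 0: sprung out, 0.12: home; springs back. 150 mm long, 7 thick, z 35..59. Squeezed at paddle_press against the handle's other side (x +15) it takes about 9 N; width there over both 48 mm let go, 39 mm home. Counts as squeezed above 0.085.
- paddle_press (a point): Point on the paddle's outer face, 70 mm from its hinge, where to squeeze: about (-32, -115, 47) mm in the lamp frame when let go.
- board: Loose two-faced board, 12 mm thick (x), 70 mm wide (y), 130 mm high (z), 150 g. Origin at its centre. The face at -x is white plastic, the face at +x is bamboo with a dark groove. Starts leaning on the rest, white face to the lamp; grip it by the free upper 40 mm, above the back rail.
- cork_mat: Fixed cork mat, 115 x 165 mm, 4 mm thick (x, y, z). Origin: centre of its underside. Tins count as on it when their centre is inside its outline.
- tin_a: Loose small green box-shaped tin with a closed lid (fixed shut), 43 mm (x) by 63 mm (y), 43 mm high, 90 g; over its lid 44 x 64 mm. Origin: centre of its underside. All the tins are alike. A knock may tip one onto its side; it need not be set upright again.
- tin_a_mid (a point): Centre of tin_a, 21.5 mm above its origin.
- tin_b: Loose green tin, as tin_a.
- tin_b_mid (a point): Centre of tin_b.
- tin_c: Loose green tin, as tin_a.
- tin_c_mid (a point): Centre of tin_c.

How it is judged:
By the outcome, as a careful person would: the job done as asked, in the order asked, and still so for the second after the job is handed in, with the robot touching nothing.
Of tin_a, tin_b, tin_c only 2 to 3 are there at a start; the rules pass over those that are not, and their reading is None.
At some moment in a run one of tin_a, tin_b, tin_c may be knocked a few centimetres aside while the robot is not near it.
It also fails if it takes over 210 s, if anything falls off the work surface, if the arm or the gripper's body presses on something with over 40 N, if the wrist force passes 120 N, or if a joint passes its speed limit or range.

ROBOT

A 6-joint arm with a two-finger parallel gripper is mounted at the origin on a cart in front of the work surface, level with it; the furniture and walls round the work are solid. World frame = base frame: x ahead of the robot, y to its left, z up, the work surface at z = 0. Lengths are in m, angles in rad, forces in N, time in s.
With the tool pointing down it reaches from about 0.15 to 0.775 m from the base axis. Payload 6.1 kg.
Tool frame: the origin (TCP) lies between the finger pads; the fingertips stand 17 mm ahead of it and the grasp point (between the pads) lies 2 mm behind it; z points along the fingers, y is the line along which they close (so a half turn about z gives the same grasp; the last joint's range is limited). The gripper opens to 85 mm and grips with 20 to 120 N. Pads are 22 mm wide; open, the fingers measure 114 mm over their backs; the gripper's body (76 mm by 85 mm) begins 54 mm behind the grasp point. The pads swing forward as they close: fully open they stand 13 mm farther back than shut.
Start: joints at [-1.334, 0.126, -0.04, 1.405, 0, 1.571], TCP at [0.123, -0.51, 0.248] pointing down, gripper open.
Joint ranges: [-2.72, 2.72], [-0.95, 1.95], [-1.27, 1.35], [-1.78, 2.02], [-1.46, 1.47], [-3.14, 3.14]. Speed limits (rad/s): [2.39, 2.39, 3.01, 3.14, 3.14, 3.14].

INTERFACE

Orientations are given as a rotation vector (axis times angle).
In Python, from bench import ctrl, cams, job, models gives the robot as it stands.
- The arm moves only by the tool step_arm, never from a script. Its argument "deltas" is a list of rows, each a list of 2 entries, a list of its own where there are three numbers: the shift along the tool's x, y, z in mm, then the turn about the tool's z in rad. A call has 1 to 5 rows; each row shifts and turns the commanded pose from where the row before left it, along the tool's axes as they then stand; what a row does not reach is not made up. A row lasts 1/10 s, in which the tool goes at most 50 mm and 8.59 degrees, less where a joint would pass 70% of its speed; a pose out of reach is approached as far as the arm can. A call with a gripper value outside its range is refused whole. "claw" is the opening, from 0 (shut) to 1 (fully open), set as the call begins (left out, the last holds). The fingers move at their own pace and stop on an object; "force" is the grip in N (left out, the last holds). Time passes only in rows, so rows that do not move let the fingers close. It gives the time, the measured TCP pose, the force, the opening and the grip force at its end, in the units of the state.
- ctrl.read_state(): the state, without advancing time (a new reading comes with each control period).
- cams.capture(name): name is "scene" or "side" or "wrist"; returns a dict with "img" (420x560x3 uint8, red, green, blue), "mtx" (3x3 intrinsics, pixels), "distortion" ([k1, k2, p1, p2, k3] as OpenCV has them; the pictures are not rectified), "R" (3x3) and "t" (3): a world point X has camera coordinates R X + t; the wrist camera has in their place "tool_from_camera" (4x4, takes a point from camera to tool coordinates, whose origin is the TCP and whose axes are the flange's). Camera axes: x right, y down, z forward; pixel columns grow to the right and rows downward; lengths in m; the calibration is good to about 2 mm. A picture is of the moment at which its call begins: read the wrist's pose just before it. There is no depth.
- job.hand_in(): hands the job in; it is judged then, once.
Trained networks look in a picture, given as the dict that the camera call returned (one of the last four; its "shot" number tells which), for a name from the list of things; names that differ only in an ending like _2 or _b are one class to them, and where a whole thing is asked for, a point or a joint stands for the part that bears it (a point fixed in the world has none). Each returns a list of dicts, best first, with "conf" (0 to 1); they miss things now and then, are a little off and sometimes report something else, mostly with a low value. They report only what shows in the picture. A call takes as long as a camera call.
- models.search_frame(query, picture): "bbox" ([left, top, right, bottom] as shares, 0 to 1, of the picture: columns of its width, rows of its height, round what is visible of it).
- models.tip_of(query, picture): "xy" ([column, row] as shares, 0 to 1, of the picture: columns of its width, rows of its height: a listed point, or the origin of a listed thing).
The state is a dict: "clock": time; "qpos": joint angles; "dq": joint speeds; "joint_torque": joint torques, N m; "position": TCP position; "ee_rot": TCP orientation; "contact_force": force on the tool from outside, world axes, zero at the start; "ft_torque": the same for the moment, N m; "finger_gap": finger opening in m; "gripper_force": force on a finger pad.
Only numpy, scipy, OpenCV 4.12 (cv2) and the standard library are available. Lean on these libraries where they do the work, as an engineer would, in place of code of your own. Each camera call takes 0.05 s, during which the arm holds its last target. There are 200 camera calls.

## Working session

There is one attempt and no reset: what is moved stays moved. The work goes in short steps, Python scripts to look and compute and a tool call to move; the robot and the scene stay as the last step left them, time stands still between calls to the robot, and variables do not carry over. Pictures are saved under pics/ and viewed, at most 14 in all, crops included, and the job is handed in when it is done.

Besides the shell and the picture viewer there is one more tool, called after "Emit:" as name([rows], argument=value, ...), one row to a line, values as JSON. step_arm: Moves the arm, as the interface text tells. Its arguments: {"type":"object","properties":{"deltas":{"type":"array"},"claw":{"type":"number"},"force":{"type":"number"}},"required":["deltas"]}

```bash
ls; mkdir -p pics
cat > h.py <<'E'
import numpy as np, cv2
from scipy.spatial.transform import Rotation as Ro
from bench import ctrl, cams, job, models
def shot(n):
    s=ctrl.read_state(); c=cams.capture(n)
    if n=='wrist':
        T=np.eye(4);T[:3,:3]=Ro.from_rotvec(s['ee_rot']).as_matrix();T[:3,3]=s['position']
        W=T@np.array(c['tool_from_camera']); c['R']=W[:3,:3].T; c['t']=-W[:3,:3].T@W[:3,3]
    return c
def save(c,f,crop=None):
    im=c['img'][:,:,::-1]
    if crop: im=cv2.resize(im[crop[1]:crop[3],crop[0]:crop[2]],None,fx=crop[4],fy=crop[4])
    cv2.imwrite('pics/'+f,im)
def ray(c,px):
    K=np.array(c['mtx'],float);d=np.array(c['distortion'],float)
    u=cv2.undistortPoints(np.array([[px]],float),K,d)[0,0]
    R=np.array(c['R']);o=-R.T@np.array(c['t']).ravel(); v=R.T@np.array([u[0],u[1],1]); return o,v/np.linalg.norm(v)
def onz(c,px,z):
    o,v=ray(c,px); return o+v*(z-o[2])/v[2]
def tri(L):
    A=np.zeros((3,3));b=np.zeros(3)
    for o,v in L:
        P=np.eye(3)-np.outer(v,v);A+=P;b+=P@o
    return np.linalg.solve(A,b)
def proj(c,X):
    p,_=cv2.projectPoints(np.array(X,float).reshape(-1,3),cv2.Rodrigues(np.array(c['R'],float))[0],np.array(c['t'],float),np.array(c['mtx'],float),np.array(c['distortion'],float)); return p[:,0]
S=np.array([560,420])
def tip(c,q,m=.3): return [(np.array(r['xy'])*S,round(r['conf'],2)) for r in models.tip_of(q,c) if r['conf']>m]
def box(c,q,m=.3): return [(np.array(r['bbox'])*np.r_[S,S],round(r['conf'],2)) for r in models.search_frame(q,c) if r['conf']>m]
E
python3 - <<'E'
from h import *
np.set_printoptions(precision=3,suppress=True)
print(ctrl.read_state())
for n in ['scene','side']:
    c=shot(n);save(c,n+'0.png');print(n,-np.array(c['R']).T@np.array(c['t']).ravel())
    for q,z in [('uv_lamp',0),('handle_mid',.047),('lamp_window',.043),('pad_centre',.006),('rest_centre',.071),('lever_tip',.09),('paddle_press',.047),('board',.071),('cork_mat',0),('tin_a_mid',.0215)]:
        for p,k in tip(c,q): print(q,p,k,onz(c,p,z))
E
```

```text
pics
{'clock': 0.0, 'qpos': array([-1.334,  0.126, -0.041,  1.405, -0.   ,  1.571]), 'dq': array([-0.   , -0.001, -0.001, -0.   ,  0.001, -0.   ]), 'joint_torque': array([ -0.003, -43.591,  35.293,   0.017,  -0.   ,   0.   ]), 'position': array([ 0.123, -0.51 ,  0.248]), 'ee_rot': array([-3.118, -0.371,  0.   ]), 'contact_force': array([ 0.064, -0.171, -0.107]), 'ft_torque': array([ 0.004, -0.027,  0.01 ]), 'gripper_force': 0.0, 'finger_gap': 0.08562496736196669}
scene [-0.796  0.675  0.761]
uv_lamp [292.712 235.914] 0.58 [0.465 0.005 0.   ]
handle_mid [330.512 219.786] 0.66 [ 0.433 -0.104  0.047]
lamp_window [247.072 224.784] 0.83 [0.507 0.134 0.043]
lamp_window [203.224 270.186] 0.41 [0.32  0.331 0.043]
lamp_window [279.104 206.892] 0.39 [ 0.582 -0.005  0.043]
pad_centre [225.288 224.28 ] 0.67 [0.603 0.167 0.006]
pad_centre [199.304 269.388] 0.35 [0.385 0.321 0.006]
rest_centre [282.688 202.692] 0.6 [ 0.551 -0.002  0.071]
rest_centre [334.6 226.8] 0.44 [ 0.349 -0.066  0.071]
lever_tip [333.872 225.204] 0.67 [ 0.327 -0.048  0.09 ]
lever_tip [394.296 218.106] 0.43 [ 0.297 -0.231  0.0
[... 190 characters left out ...]
0.43 [0.46  0.223 0.071]
cork_mat [395.08 216.51] 0.76 [ 0.452 -0.362  0.   ]
side [ 0.48  -1.356  0.83 ]
uv_lamp [264.6   257.502] 0.81 [0.448 0.007 0.   ]
handle_mid [261.688 265.818] 0.76 [ 0.443 -0.114  0.047]
lamp_window [280.896 226.716] 0.96 [0.494 0.121 0.043]
lamp_window [246.12 262.29] 0.64 [ 0.4   -0.092  0.043]
pad_centre [310.688 231.21 ] 0.61 [0.59  0.165 0.006]
rest_centre [301.224 235.788] 0.93 [0.553 0.016 0.071]
lever_tip [260.4   244.818] 0.45 [ 0.438 -0.076  0.09 ]
paddle_press [247.576 260.106] 0.57 [ 0.404 -0.087  0.047]
board [297.92  237.216] 0.52 [0.543 0.007 0.071]
board [251.608 210.   ] 0.34 [0.401 0.175 0.071]
cork_mat [255.584 335.286] 0.6 [ 0.438 -0.346  0.   ]
```

View pics/scene0.png

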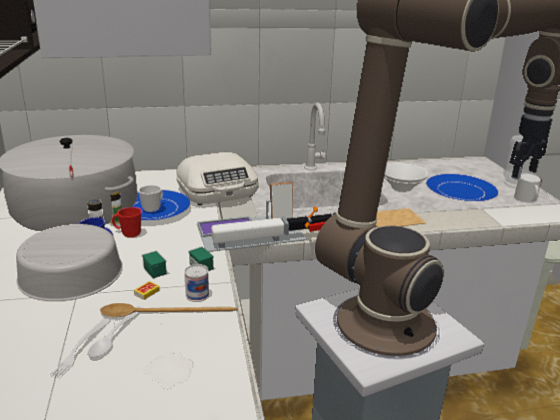

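View pics/side0.png

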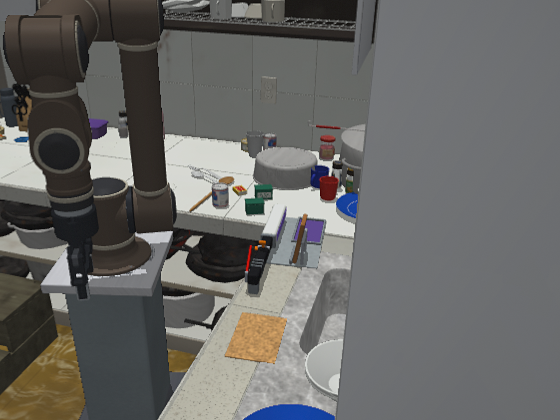

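Scene: two green tins at (154,264) and (201,260), the lamp at about (270,228), the board at (282,200) and the cork mat at (397,216). Side: tins at (254,206) and (263,191).

Run:
```python
from h import *
np.set_printoptions(precision=3,suppress=True)
a=shot('scene');b=shot('side')
print(onz(a,(154,264),.0215),onz(a,(201,260),.0215),onz(b,(254,206),.0215),onz(b,(263,191),.0215))
for c in (a,b):
    for q in ['tin_a','tin_a_mid']: print(q,tip(c,q,.05),box(c,q,.05))
    print(box(c,'cork_mat'),box(c,'board'))
w=shot('wrist');save(w,'w0.png');print(w['tool_from_camera'])
```

```text
[0.433 0.428 0.021] [0.404 0.309 0.021] [0.402 0.306 0.022] [0.429 0.431 0.021]
tin_a [(array([153.216, 273.714]), 0.93), (array([201.096, 268.296]), 0.84)] [(array([188.216, 248.682, 211.624, 268.38 ]), 0.76), (array([139.496, 251.58 , 163.576, 276.99 ]), 0.75), (array([196.224, 204.288, 332.808, 250.32 ]), 0.26)]
tin_a_mid [(array([203.672, 261.492]), 0.66), (array([245.896, 226.8  ]), 0.57)] []
[(array([377.384, 204.918, 423.192, 224.91 ]), 0.94)] [(array([268.408, 184.38 , 293.496, 217.896]), 0.82)]
tin_a [(array([262.976, 196.098]), 0.82), (array([250.488, 213.486]), 0.65), (array([260.176, 242.802]), 0.65), (array([298.816, 235.998]), 0.47)] [(array([243.32 , 198.492, 264.376, 214.41 ]), 0.77), (array([257.208, 183.204, 272.496, 196.392]), 0.48)]
tin_a_mid [] [(array([261.688, 242.802, 263.48 , 244.398]), 0.28)]
[(array([225.12 , 311.514, 287.   , 365.106]), 0.91)] [(array([294.504, 212.52 , 305.928, 260.4  ]), 0.54)]
[[ 0.    -0.945 -0.326  0.084]
 [ 1.     0.    -0.     0.   ]
 [ 0.    -0.326  0.945 -0.126]
 [ 0.     0.     0.     1.   ]]
```

Emit:
step_arm([
  [[0,0,-22],-0.145],
  [[0,0,-22],-0.145],
  [[0,0,-22],-0.145],
  [[0,0,-22],-0.145],
  [[0,0,-22],-0.145],
])

```text
clock: 2.35
position: [0.1231, -0.5103, 0.3593]
ee_rot: [2.781, 1.461, -0.0]
contact_force: [1.1, 0.6, -0.3]
finger_gap: 0.0857
gripper_force: 0.0
```

Emit:
step_arm([
  [[0,0,0],-0.145],
  [[0,0,0],-0.145],
  [[0,0,0],-0.148],
  [[30,12,0],0],
  [[40,17,0],0],
])

```text
clock: 2.85
position: [0.1635, -0.4466, 0.3574]
ee_rot: [-2.405, -2.02, -0.001]
contact_force: [-0.3, 0.1, 0.1]
finger_gap: 0.0852
gripper_force: 0.0
```

Emit:
step_arm([
  [[42,17,0],0],
  [[42,17,0],0],
  [[42,17,0],0],
  [[42,17,0],0],
  [[42,17,0],0],
])

```text
clock: 3.35
position: [0.2836, -0.2522, 0.3585]
ee_rot: [2.403, 2.022, 0.0]
contact_force: [1.9, 0.0, -0.6]
finger_gap: 0.0852
gripper_force: 0.0
```

Emit:
step_arm([
  [[42,17,0],0],
  [[42,17,0],0],
  [[42,17,0],0],
  [[42,17,0],0],
  [[42,17,0],0],
])

```text
clock: 3.85
position: [0.4032, -0.0595, 0.3586]
ee_rot: [2.402, 2.023, 0.001]
contact_force: [0.7, -0.3, 0.6]
finger_gap: 0.0851
gripper_force: 0.0
```

Emit:
step_arm([
  [[42,17,0],0],
  [[42,17,0],0],
  [[42,19,0],0],
  [[0,0,0],0],
  [[0,0,0],0],
])

```text
clock: 4.35
position: [0.4765, 0.0547, 0.3577]
ee_rot: [-2.4, -2.026, 0.002]
contact_force: [-0.2, 0.7, -0.5]
finger_gap: 0.0853
gripper_force: 0.0
```

Run:
```python
from h import *
np.set_printoptions(precision=3,suppress=True)
s=ctrl.read_state();print(s['clock'],s['position'],s['ee_rot'],s['qpos'])
c=shot('wrist');save(c,'w1.png')
for q,z in [('uv_lamp',0),('handle_mid',.047),('lamp_window',.043),('pad_centre',.006),('rest_centre',.071),('lever_tip',.09),('paddle_press',.047),('board',.071),('cork_mat',0),('tin_a',0)]:
        for p,k in tip(c,q): print(q,p,k,onz(c,p,z))
```

```text
4.35 [0.477 0.055 0.358] [-2.4   -2.026  0.002] [ 0.114  0.067  0.136  1.641 -0.     1.854]
uv_lamp [274.624 192.108] 0.66 [0.455 0.006 0.   ]
uv_lamp [270.704 268.296] 0.66 [ 0.422 -0.138  0.   ]
handle_mid [270.48  267.498] 0.85 [ 0.428 -0.109  0.047]
lamp_window [288.176 107.394] 0.96 [0.499 0.137 0.043]
lamp_window [296.52  360.486] 0.64 [ 0.441 -0.318  0.043]
pad_centre [339.024  75.516] 0.7 [0.58  0.168 0.006]
lever_tip [268.128 251.58 ] 0.6 [ 0.436 -0.058  0.09 ]
paddle_press [251.328 262.92 ] 0.83 [ 0.398 -0.095  0.047]
paddle_press [338.8   73.29] 0.66 [0.573 0.168 0.047]
board [337.288 197.904] 0.94 [0.549 0.002 0.071]
cork_mat [297.696 360.486] 0.55 [ 0.438 -0.363  0.   ]
```

View pics/w1.png

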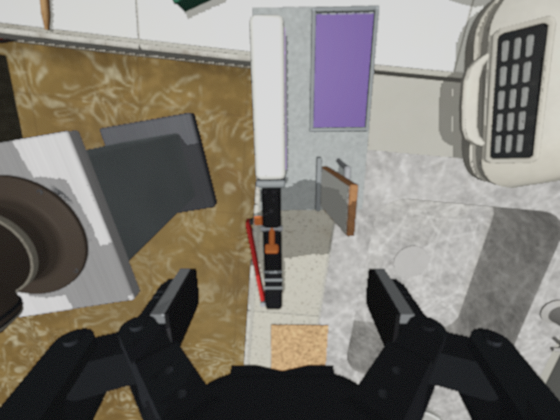

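Wrist view: the lamp runs almost vertically in the image, with the head at x≈268, the violet pad at about (343,70), the board at (340,200), the handle at (272,265), the orange lever at (270,240) and the cork mat at (298,345). Next I fit the lamp pose.

Run:
```python
from h import *
from scipy.optimize import least_squares
np.set_printoptions(precision=3,suppress=True)
c=shot('wrist')
hsv=cv2.cvtColor(c['img'],cv2.COLOR_RGB2HSV)
def mask(lo,hi,roi):
    m=cv2.inRange(hsv,lo,hi);z=np.zeros_like(m);z[roi[1]:roi[3],roi[0]:roi[2]]=m[roi[1]:roi[3],roi[0]:roi[2]];return z
print(hsv[70,340],hsv[345,300],hsv[100,268])
def rect(m,z):
    cs,_=cv2.findContours(m,0,2);k=max(cs,key=cv2.contourArea)[:,0].astype(float)
    w=np.array([onz(c,p,z)[:2] for p in k]);r=cv2.minAreaRect((w*1000).astype(np.float32));return r
v=rect(mask((120,80,60),(145,255,255),(300,0,390,140)),.006);print('pad',v,cv2.boxPoints(v))
hd=rect(mask((0,0,200),(180,40,255),(245,12,290,185)),.064);print('head',hd)
pts={'handle_mid':(0,-.115,.047),'lamp_window':(.023,.136,.043),'uv_lamp':(0,0,0),'pad_centre':(.106,.177,.006)}
L=[]
for n in pts: L.append((pts[n],tip(c,n)[0][0]))
def P(p,X):
    cy,sy=np.cos(p[2]),np.sin(p[2]);X=np.array(X);return np.c_[p[0]+cy*X[:,0]-sy*X[:,1],p[1]+sy*X[:,0]+cy*X[:,1],X[:,2]]
f=lambda p:(proj(c,P(p,[l[0] for l in L]))-np.array([l[1] for l in L])).ravel()
r=least_squares(f,[.455,.006,-.17],loss='soft_l1');print(r.x,r.fun)
```

```text
[131  89 170] [ 17  97 186] [  0   0 216]
pad ((584.5824584960938, 169.50595092773438), (148.95449829101562, 78.16594696044922), 81.0177230834961) [[534.351 102.044]
 [611.558  89.84 ]
 [634.814 236.968]
 [557.607 249.172]]
head ((472.4930114746094, 146.27684020996094), (200.5648193359375, 38.16478729248047), 81.07916259765625)
[ 0.451  0.008 -0.145] [ 1.671 -2.099  0.692 -0.146 -2.547 -0.247 -0.641  2.709]
```

Emit:
step_arm([
  [[42,-14,12],-0.012],
  [[42,-14,12],0],
  [[42,-14,12],0],
  [[42,-14,12],0],
  [[42,-14,12],0],
])

```text
clock: 5.65
position: [0.4404, 0.274, 0.2979]
ee_rot: [2.391, 2.038, 0.001]
contact_force: [0.1, 1.2, 0.5]
finger_gap: 0.0855
gripper_force: 0.0
```

Emit:
step_arm([
  [[42,-14,12],0],
  [[42,-14,12],0],
  [[42,-14,12],0],
  [[0,0,0],0],
  [[0,0,0],0],
])

```text
clock: 6.15
position: [0.4188, 0.4041, 0.2613]
ee_rot: [2.388, 2.04, -0.003]
contact_force: [-0.4, 0.2, -0.9]
finger_gap: 0.085
gripper_force: 0.0
```

```bash
cat >> h.py <<'E'
def tins(c,ztop=.043):
    hsv=cv2.cvtColor(c['img'],cv2.COLOR_RGB2HSV);m=cv2.inRange(hsv,(60,60,25),(95,255,255))
    m=cv2.morphologyEx(m,cv2.MORPH_OPEN,np.ones((3,3)))
    cs,_=cv2.findContours(m,0,2)
    for k in cs:
        if cv2.contourArea(k)<200: continue
        o=[]
        for z in (ztop,0.0):
            w=np.array([onz(c,p.astype(float),z)[:2] for p in k[:,0]])*1000
            o.append(cv2.minAreaRect(w.astype(np.float32)))
        print('contour',cv2.boundingRect(k),[(np.round(r[0]),np.round(r[1]),round(r[2],1)) for r in o])
E
python3 - <<'E'
from h import *
np.set_printoptions(precision=3,suppress=True)
s=ctrl.read_state();print(s['clock'],s['position'],s['ee_rot'],s['qpos'])
c=shot('wrist');save(c,'w2.png');tins(c)
for p,k in tip(c,'tin_a'): print(p,k,onz(c,p,0))
for p,k in tip(c,'tin_a_mid'): print(p,k,onz(c,p,.0215))
E
```

```text
6.15 [0.419 0.404 0.261] [ 2.388  2.04  -0.003] [ 0.768  0.238  0.125  1.459 -0.     2.495]
contour (255, 229, 52, 44) [(array([402., 313.]), array([62., 46.]), 11.8), (array([398., 291.]), array([70., 52.]), 11.8)]
contour (259, 136, 57, 49) [(array([428., 429.]), array([60., 42.]), 9.4), (array([428., 422.]), array([67., 47.]), 9.4)]
[279.72  239.484] 0.74 [0.4  0.31 0.  ]
[288.792 157.794] 0.62 [0.431 0.424 0.   ]
```

View pics/w2.png

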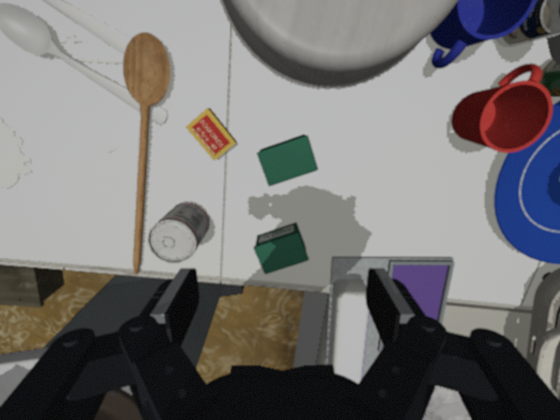

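Wrist view: tin1 is at (287,160) and tin2 at (281,248). There is a can at (180,233) and a pan above, whose rim sits at row 87. The tins' long axes point along headings 0.164 and 0.206 rad. I go for tin1 with a reduced opening because of the pan.

Emit:
step_arm([
  [[0,0,0],-0.1455],
  [[0,0,0],-0.1455],
  [[0,0,0],-0.1455],
  [[0,0,0],-0.1455],
  [[0,0,0],-0.1455],
], claw=0.75, force=30)

```text
clock: 6.8
position: [0.4201, 0.4021, 0.2634]
ee_rot: [1.504, 2.758, 0.002]
contact_force: [-0.1, -0.8, 0.6]
finger_gap: 0.0641
gripper_force: 0.0
```

Emit:
step_arm([
  [[0,0,0],-0.1455],
  [[0,0,0],-0.1455],
  [[0,0,0],-0.1455],
  [[0,0,0],-0.1455],
  [[0,0,0],-0.1455],
])

```text
clock: 7.3
position: [0.4201, 0.4021, 0.2634]
ee_rot: [0.424, 3.112, 0.002]
contact_force: [1.4, -0.8, -0.2]
finger_gap: 0.0643
gripper_force: 0.0
```

Emit:
step_arm([
  [[0,0,0],-0.1455],
  [[0,0,0],-0.1455],
  [[0,0,0],-0.1455],
  [[-14,22,20],0],
  [[0,0,40],0],
])

```text
clock: 7.8
position: [0.4327, 0.4292, 0.2056]
ee_rot: [-0.251, 3.125, 0.01]
contact_force: [0.6, 0.1, -1.6]
finger_gap: 0.064
gripper_force: 0.0
```

Run:
```python
from h import *
np.set_printoptions(precision=3,suppress=True)
s=ctrl.read_state();print(s['clock'],s['position'],s['ee_rot'],s['qpos'],s['finger_gap'])
c=shot('wrist');save(c,'w3.png');tins(c)
```

```text
7.8 [0.433 0.429 0.206] [-0.251  3.125  0.01 ] [0.781 0.282 0.06  1.339 0.    0.621] 0.06395101127761398
contour (259, 156, 42, 62) [(array([426., 427.]), array([64., 40.]), 10.4), (array([437., 429.]), array([74., 46.]), 10.4)]
contour (136, 111, 57, 66) [(array([401., 314.]), array([61., 50.]), 11.0), (array([409., 299.]), array([70., 57.]), 11.0)]
```

View pics/w3.png

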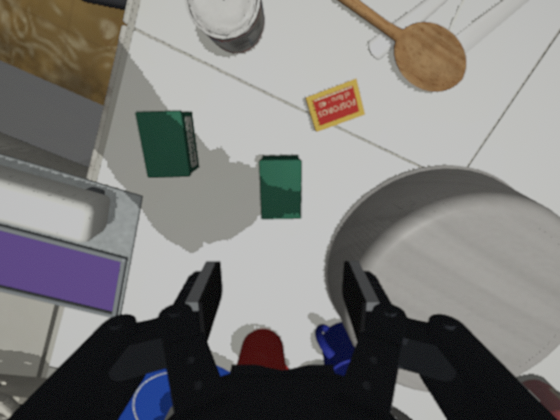

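Wrist close-up: tin1 is at (280,187), and the pan edge is about 35 px to its right, enough for the fingers at this opening. Descend.

Emit:
step_arm([
  [[5,0,40],0],
  [[0,0,40],0],
  [[0,0,40],0],
  [[0,0,30],0],
  [[0,0,10],0],
])

```text
clock: 8.35
position: [0.424, 0.4241, 0.0402]
ee_rot: [0.251, -3.128, 0.005]
contact_force: [-1.1, 0.5, 0.9]
finger_gap: 0.0638
gripper_force: 0.0
```

Emit:
step_arm([
  [[0,0,11],0],
  [[0,0,0],0],
  [[0,0,0],0],
])

```text
clock: 8.65
position: [0.4256, 0.4271, 0.033]
ee_rot: [-0.253, 3.13, 0.002]
contact_force: [-0.2, -0.9, -0.5]
finger_gap: 0.0641
gripper_force: 0.0
```

Emit:
step_arm([
  [[0,0,0],0],
  [[0,0,0],0],
  [[0,0,0],0],
  [[0,0,0],0],
  [[0,0,0],0],
], claw=0.3)

```text
clock: 9.15
position: [0.4255, 0.4273, 0.033]
ee_rot: [-0.254, 3.129, 0.003]
contact_force: [-0.3, -0.1, 6.5]
finger_gap: 0.0424
gripper_force: 31.0
```

Emit:
step_arm([
  [[0,0,-15],0],
  [[0,0,-35],0],
  [[0,0,-35],0],
  [[0,0,-25],-0.139],
  [[0,0,0],-0.139],
])

```text
clock: 9.65
position: [0.4262, 0.4281, 0.1462]
ee_rot: [-0.693, 3.058, 0.006]
contact_force: [-1.3, -0.2, -0.6]
finger_gap: 0.0424
gripper_force: 30.8
```

Emit:
step_arm([
  [[0,0,0],-0.139],
  [[0,0,0],-0.139],
  [[0,0,0],-0.139],
  [[0,0,0],-0.139],
  [[0,0,0],-0.139],
])

```text
clock: 10.15
position: [0.4247, 0.4265, 0.1415]
ee_rot: [-1.696, 2.644, -0.0]
contact_force: [-1.1, 0.1, -0.4]
finger_gap: 0.0428
gripper_force: 30.8
```

Emit:
step_arm([
  [[0,0,0],-0.139],
  [[0,0,0],-0.139],
  [[15,-15,0],0],
  [[28,-28,0],0],
  [[28,-28,0],0],
])

```text
clock: 10.65
position: [0.4839, 0.3449, 0.1415]
ee_rot: [-2.041, 2.388, -0.0]
contact_force: [1.0, -0.5, -0.6]
finger_gap: 0.0425
gripper_force: 30.8
```

Emit:
step_arm([
  [[28,-28,0],0],
  [[28,-28,0],0],
  [[28,-28,0],0],
  [[28,-28,0],0],
  [[10,-14,0],0],
])

```text
clock: 11.15
position: [0.5904, 0.2022, 0.1415]
ee_rot: [-2.036, 2.393, -0.001]
contact_force: [-0.1, 0.6, -1.2]
finger_gap: 0.0422
gripper_force: 30.8
```

Emit:
step_arm([
  [[0,0,0],0],
  [[0,0,0],0],
])

```text
clock: 11.35
position: [0.5887, 0.2052, 0.1412]
ee_rot: [2.039, -2.39, -0.001]
contact_force: [-0.8, 0.4, -1.0]
finger_gap: 0.0424
gripper_force: 30.8
```

```bash
cat >> h.py <<'E'
O=np.array([.452,.0115]);YAW=-.157
def lw(x,y): c,s=np.cos(YAW),np.sin(YAW);return O+np.array([c*x-s*y,s*x+c*y])/1000
def st():
    s=ctrl.read_state();M=Ro.from_rotvec(s['ee_rot']).as_matrix();psi=np.arctan2(M[1,0],M[0,0])
    print('t',round(s['clock'],2),'pos',np.round(s['position']*1000,1),'psi',round(psi,3),round(psi+2*np.pi,3),'gap',round(s['finger_gap']*1000,1),'grip',round(s['gripper_force'],1),'q6',round(s['qpos'][5],2),'F',np.round(s['contact_force'],1));return s,M,psi
def to(x,y,z,psi=None):
    s,M,p=st();d=M.T@(np.array([x,y,z])-s['position'])*1000
    print('delta tool mm',np.round(d,1), 'turn',None if psi is None else round((p-psi+np.pi)%(2*np.pi)-np.pi,3))
E
python3 - <<'E'
from h import *
to(*lw(106,213),.040,4.556)
c=shot('wrist');save(c,'w4.png')
E
```

```text
t 11.35 pos [588.7 205.2 141.2] psi -1.729 4.554 gap 42.4 grip 30.8 q6 -1.08 F [-0.8  0.4 -1. ]
delta tool mm [ -0.2  -1.4 101.2] turn -0.002
```

View pics/w4.png

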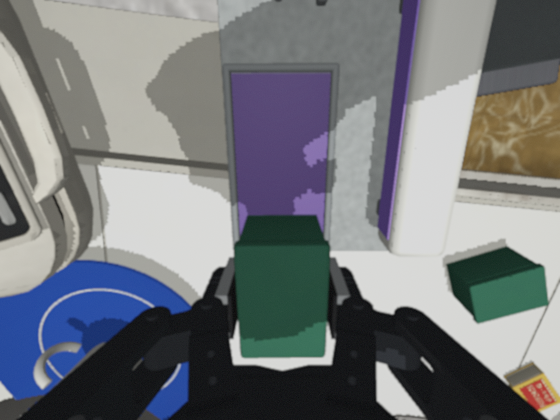

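The tin is held squarely above the far half of the pad, and the pad spans columns 230-335. Lower it.

Emit:
step_arm([
  [[0,-1,40],0],
  [[0,0,35],0],
  [[0,0,15],0],
  [[0,0,9],0],
  [[0,0,2],0],
])

```text
clock: 11.9
position: [0.5889, 0.2057, 0.0396]
ee_rot: [2.04, -2.387, -0.001]
contact_force: [-0.4, 0.2, -0.7]
finger_gap: 0.0422
gripper_force: 30.8
```

Emit:
step_arm([
  [[0,0,1],0],
  [[0,0,0],0],
])

```text
clock: 12.1
position: [0.5906, 0.2054, 0.0406]
ee_rot: [-2.038, 2.388, -0.001]
contact_force: [0.5, 0.0, -0.5]
finger_gap: 0.0427
gripper_force: 30.8
```

Emit:
step_arm([
  [[0,0,0],0],
  [[0,0,0],0],
  [[0,0,0],0],
  [[0,0,-20],0],
  [[0,0,-40],0],
], claw=0.7)

```text
clock: 12.6
position: [0.5879, 0.204, 0.0967]
ee_rot: [2.035, -2.385, -0.004]
contact_force: [0.6, 0.2, -0.6]
finger_gap: 0.0597
gripper_force: 0.0
```

Emit:
step_arm([
  [[0,0,-40],0],
  [[0,0,-10],0],
  [[0,0,0],0],
])

```text
clock: 12.9
position: [0.5913, 0.2051, 0.1519]
ee_rot: [-2.036, 2.387, -0.003]
contact_force: [0.3, -0.3, -0.4]
finger_gap: 0.0598
gripper_force: 0.0
```

Run:
```python
from h import *
to(.402,.3105,.15,.2+np.pi)
c=shot('wrist');tins(c);
```

```text
t 12.9 pos [591.3 205.1 151.9] psi -1.729 4.554 gap 59.8 grip 0.0 q6 -1.08 F [ 0.3 -0.3 -0.4]
delta tool mm [-74.2 203.5   1.2] turn 1.213
contour (447, 243, 95, 72) [(array([411., 297.]), array([75., 68.]), 11.0), (array([381., 329.]), array([89., 81.]), 11.0)]
contour (257, 174, 52, 78) [(array([590., 207.]), array([70., 43.]), 81.4), (array([593., 222.]), array([82., 51.]), 81.4)]
```

Emit:
step_arm([
  [[-14,39,0],0],
  [[-15,41,0],0],
  [[-15,41,0],0],
  [[-15,41,0],0],
  [[-15,41,0],0],
], claw=0.85)

```text
clock: 13.45
position: [0.3987, 0.3096, 0.147]
ee_rot: [2.036, -2.388, -0.001]
contact_force: [-0.4, 1.3, 0.2]
finger_gap: 0.0726
gripper_force: 0.0
```

Emit:
step_arm([
  [[0,0,0],0.135],
  [[0,0,0],0.135],
  [[0,0,0],0.135],
  [[0,0,0],0.135],
  [[0,0,0],0.135],
])

```text
clock: 13.95
position: [0.4001, 0.3091, 0.147]
ee_rot: [1.124, -2.93, 0.002]
contact_force: [0.0, 0.2, -0.0]
finger_gap: 0.0728
gripper_force: 0.0
```

Emit:
step_arm([
  [[0,0,0],0.135],
  [[0,0,0],0.135],
  [[0,0,0],0.135],
  [[0,0,0],0.135],
  [[0,0,0],0],
])

```text
clock: 14.45
position: [0.4002, 0.3091, 0.1472]
ee_rot: [0.309, -3.123, 0.003]
contact_force: [-0.2, -0.4, -0.7]
finger_gap: 0.0724
gripper_force: 0.0
```

Run:
```python
from h import *
to(.402,.3105,.033,.2+np.pi)
c=shot('wrist');tins(c);save(c,'w5.png')
for p,k in tip(c,'tin_a'): print(p,k,onz(c,p,0))
```

```text
t 14.45 pos [400.2 309.1 147.2] psi -2.944 3.339 gap 72.4 grip 0.0 q6 0.46 F [-0.2 -0.4 -0.7]
delta tool mm [ -2.3   1.2 114.2] turn -0.003
contour (127, 374, 31, 21) [(array([608., 204.]), array([27., 30.]), 10.7), (array([662., 187.]), array([32., 36.]), 10.7)]
contour (258, 174, 50, 77) [(array([398., 309.]), array([67., 41.]), 10.3), (array([413., 312.]), array([80., 48.]), 10.3)]
[281.512 202.608] 0.83 [0.40245793 0.30886106 0.        ]
```

View pics/w5.png

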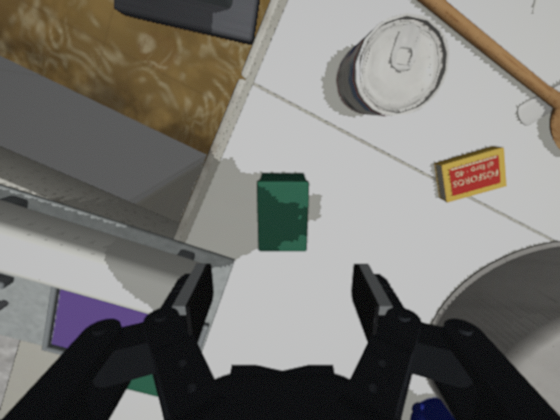

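Tin2 is centred between the fingers at (283,212). Descend and grip.

Emit:
step_arm([
  [[0,0,40],0],
  [[0,0,40],0],
  [[0,0,20],0],
  [[0,0,10],0],
  [[0,0,4],0],
])

```text
clock: 15.05
position: [0.4005, 0.3094, 0.0342]
ee_rot: [0.312, -3.124, 0.002]
contact_force: [-0.7, -0.7, 0.4]
finger_gap: 0.0727
gripper_force: 0.0
```

Emit:
step_arm([
  [[0,0,0],0],
  [[0,0,0],0],
  [[0,0,0],0],
  [[0,0,0],0],
  [[0,0,0],0],
], claw=0.3)

```text
clock: 15.55
position: [0.402, 0.3104, 0.0366]
ee_rot: [-0.31, 3.124, 0.002]
contact_force: [-0.2, -0.0, 6.3]
finger_gap: 0.0424
gripper_force: 31.2
```

Emit:
step_arm([
  [[0,0,-15],0],
  [[0,0,-35],0],
  [[0,0,-35],0],
  [[0,0,-25],-0.135],
  [[0,0,0],-0.135],
])

```text
clock: 16.05
position: [0.4027, 0.3111, 0.1495]
ee_rot: [-0.735, 3.048, 0.004]
contact_force: [0.5, 0.3, -1.6]
finger_gap: 0.0424
gripper_force: 30.9
```

Emit:
step_arm([
  [[0,0,0],-0.135],
  [[0,0,0],-0.135],
  [[0,0,0],-0.135],
  [[0,0,0],-0.135],
  [[0,0,0],-0.135],
])

```text
clock: 16.55
position: [0.401, 0.3097, 0.1453]
ee_rot: [1.706, -2.638, -0.0]
contact_force: [-0.7, 0.3, -0.7]
finger_gap: 0.0422
gripper_force: 30.9
```

Emit:
step_arm([
  [[0,0,0],-0.135],
  [[0,0,0],-0.135],
  [[0,0,0],0],
])

```text
clock: 16.85
position: [0.401, 0.3098, 0.1453]
ee_rot: [2.04, -2.389, -0.0]
contact_force: [-0.0, -0.4, -1.7]
finger_gap: 0.0424
gripper_force: 30.9
```

Run:
```python
from h import *
to(*lw(106,141),.040,4.556)
```

```text
t 16.85 pos [401.  309.8 145.3] psi -1.728 4.555 gap 42.4 grip 30.9 q6 -0.76 F [-0.  -0.4 -1.7]
delta tool mm [ 145.5 -203.1  105.3] turn -0.001
```

Emit:
step_arm([
  [[24,-34,0],0],
  [[24,-34,0],0],
  [[24,-34,0],0],
  [[24,-34,0],0],
  [[24,-34,0],0],
])

```text
clock: 17.35
position: [0.5511, 0.1633, 0.1454]
ee_rot: [-2.035, 2.393, 0.0]
contact_force: [0.3, 0.8, -0.1]
finger_gap: 0.0423
gripper_force: 30.9
```

Emit:
step_arm([
  [[25,-33,0],0],
  [[0,0,0],0],
  [[0,0,35],0],
  [[0,0,35],0],
  [[0,0,20],0],
])

```text
clock: 17.85
position: [0.577, 0.1346, 0.0525]
ee_rot: [2.034, -2.391, -0.003]
contact_force: [-0.5, 1.5, -1.1]
finger_gap: 0.0421
gripper_force: 31.0
```

Emit:
step_arm([
  [[0,0,10],0],
  [[0,0,3],0],
  [[0,0,1],0],
  [[0,0,0],0],
])

```text
clock: 18.25
position: [0.5788, 0.1351, 0.0424]
ee_rot: [-2.037, 2.39, -0.001]
contact_force: [-0.9, -0.5, -0.0]
finger_gap: 0.0424
gripper_force: 31.4
```

Emit:
step_arm([
  [[0,0,0],0],
  [[0,0,0],0],
  [[0,0,0],0],
  [[0,0,-20],0],
  [[0,0,-40],0],
], claw=0.7)

```text
clock: 18.75
position: [0.5766, 0.1342, 0.0987]
ee_rot: [2.035, -2.386, -0.005]
contact_force: [-0.3, -1.3, -0.3]
finger_gap: 0.06
gripper_force: 0.0
```

Emit:
step_arm([
  [[0,0,-40],0],
  [[0,0,-40],0],
  [[0,0,-40],0],
  [[0,0,-40],0],
  [[0,0,0],0],
])

```text
clock: 19.25
position: [0.5807, 0.1351, 0.2678]
ee_rot: [-2.033, 2.384, -0.007]
contact_force: [0.7, -0.3, 0.9]
finger_gap: 0.0598
gripper_force: 0.0
```

Run:
```python
from h import *
np.set_printoptions(precision=3,suppress=True)
st()
c=shot('wrist');tins(c,.049);save(c,'w6.png')
for q,z in [('lever_tip',.089),('handle_mid',.047),('paddle_press',.047),('board',.071),('lamp_window',.043)]:
  for p,k in tip(c,q): print(q,p,k,onz(c,p,z))
print(lw(0,-72),lw(0,-115))
```

```text
t 19.25 pos [580.7 135.1 267.8] psi -1.729 4.554 gap 59.8 grip 0.0 q6 -1.18 F [ 0.7 -0.3  0.9]
contour (268, 153, 35, 106) [(array([584., 169.]), array([137.,  42.]), 80.6), (array([587., 186.]), array([157.,  47.]), 80.6)]
board [296.688  47.586] 0.87 [0.546 0.    0.071]
lamp_window [352.912 176.694] 0.79 [0.497 0.143 0.043]
[ 0.441 -0.06 ] [ 0.434 -0.102]
```

View pics/w6.png

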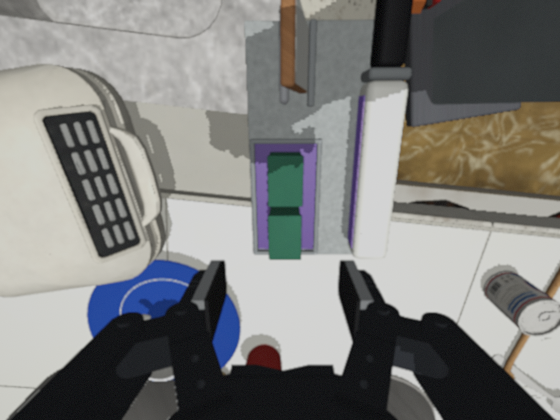

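Both tins stand side by side inside the pad, at (285,205). The lamp pose is confirmed: the window is within 1 mm of the fit. Next is the lever.

Emit:
step_arm([
  [[40,18,0],0],
  [[40,18,0],0],
  [[40,18,0],0],
  [[40,18,0],0],
  [[40,18,0],0],
], claw=0)

```text
clock: 20.05
position: [0.4567, -0.0497, 0.2601]
ee_rot: [2.039, -2.388, -0.002]
contact_force: [0.4, -0.4, 0.3]
finger_gap: 0.0003
gripper_force: 0.0
```

Emit:
step_arm([
  [[40,18,0],0],
  [[0,0,20],0],
  [[0,0,20],0],
  [[0,0,0],0],
  [[0,0,0],0],
])

```text
clock: 20.55
position: [0.4338, -0.0852, 0.2208]
ee_rot: [2.038, -2.389, -0.002]
contact_force: [-0.2, -0.0, 0.3]
finger_gap: 0.0001
gripper_force: 0.0
```

Run:
```python
from h import *
np.set_printoptions(precision=3,suppress=True)
to(*lw(0,-98),.095,4.556)
c=shot('wrist');save(c,'w7.png')
print(proj(c,[[*lw(0,-72),.092],[*lw(0,-45),.06],[*lw(-32,-115),.047],[*lw(0,-196),.064]]))
for q,z in [('lever_tip',.089),('handle_mid',.047),('paddle_press',.047),('cork_mat',.004)]:
  for p,k in tip(c,q): print(q,p,k,onz(c,p,z))
```

```text
t 20.55 pos [433.8 -85.2 220.8] psi -1.729 4.554 gap 0.1 grip 0.0 q6 -1.61 F [-0.2 -0.   0.3]
delta tool mm [ -0.4  -3.1 125.8] turn -0.002
[[278.291 232.395]
 [278.671 243.673]
 [309.26  177.031]
 [277.898  92.097]]
lever_tip [274.904 236.292] 0.64 [ 0.445 -0.055  0.089]
handle_mid [278.824 180.306] 0.82 [ 0.434 -0.099  0.047]
paddle_press [308.28  174.006] 0.56 [ 0.403 -0.1    0.047]
paddle_press [203.784 357.588] 0.39 [0.568 0.118 0.047]
cork_mat [264.208 363.006] 0.59 [0.502 0.183 0.004]
```

View pics/w7.png

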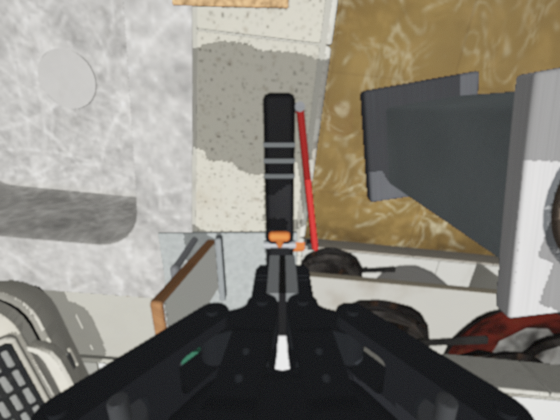

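The handle is aligned under the tool, and the orange lever at (279,236) matches the prediction. Descend behind it and sweep forward.

Emit:
step_arm([
  [[0,-3,40],0],
  [[0,0,40],0],
  [[0,0,30],0],
  [[0,0,12],0],
  [[0,0,4],0],
])

```text
clock: 21.3
position: [0.4369, -0.0856, 0.0946]
ee_rot: [2.039, -2.389, -0.002]
contact_force: [0.6, -0.8, -0.1]
finger_gap: -0.0001
gripper_force: 0.0
```

Emit:
step_arm([
  [[-8,0,0],0],
  [[-8,0,0],0],
  [[-8,0,0],0],
  [[-8,0,0],0],
  [[-8,0,0],0],
])

```text
clock: 21.8
position: [0.4441, -0.0455, 0.096]
ee_rot: [-2.039, 2.389, -0.001]
contact_force: [0.4, -2.0, 2.7]
finger_gap: -0.0001
gripper_force: 1.2
```

Emit:
step_arm([
  [[-6,0,0],0],
  [[-4,0,0],0],
  [[0,0,0],0],
  [[0,0,0],0],
])

```text
clock: 22.2
position: [0.4449, -0.0361, 0.0951]
ee_rot: [-2.039, 2.389, 0.002]
contact_force: [-1.5, 0.5, 0.0]
finger_gap: -0.0
gripper_force: 0.0
```

Run:
```python
from h import *
to(*lw(0,-44),.095,4.556)
```

```text
t 22.2 pos [444.9 -36.1  95.1] psi -1.729 4.555 gap -0.0 grip 0.0 q6 -1.49 F [-1.5  0.5  0. ]
delta tool mm [-4.1  0.5  0.1] turn -0.001
```

Emit:
step_arm([
  [[-3,0,0],0],
  [[-2,0,0],0],
  [[0,0,0],0],
])

```text
clock: 22.5
position: [0.4458, -0.0315, 0.0952]
ee_rot: [2.039, -2.39, -0.0]
contact_force: [0.4, -1.0, -0.1]
finger_gap: 0.0001
gripper_force: 0.5
```

Emit:
step_arm([
  [[-2,0,0],0],
  [[-1,0,0],0],
  [[0,0,0],0],
])

```text
clock: 22.8
position: [0.446, -0.0304, 0.0952]
ee_rot: [2.035, -2.388, 0.005]
contact_force: [-1.9, -9.5, 0.5]
finger_gap: -0.0001
gripper_force: 4.0
```

Emit:
step_arm([
  [[-2,0,0],0],
  [[0,0,0],0],
  [[0,0,0],0],
])

```text
clock: 23.1
position: [0.446, -0.0299, 0.0952]
ee_rot: [2.032, -2.387, 0.009]
contact_force: [-3.7, -16.3, 1.9]
finger_gap: 0.0001
gripper_force: 6.5
```

Emit:
step_arm([
  [[8,0,0],0],
  [[20,0,0],0],
  [[0,0,-30],0],
  [[0,0,-30],0],
  [[40,4,0],0],
])

```text
clock: 23.6
position: [0.4351, -0.0914, 0.1591]
ee_rot: [-2.042, 2.38, -0.006]
contact_force: [1.9, -0.7, -0.2]
finger_gap: -0.0002
gripper_force: 0.0
```

Emit:
step_arm([
  [[12,0,0],0],
  [[0,0,0],0],
  [[0,0,0],0],
], claw=0.85)

```text
clock: 23.9
position: [0.43, -0.1046, 0.1548]
ee_rot: [-2.038, 2.391, 0.002]
contact_force: [-0.5, 0.3, 0.1]
finger_gap: 0.0434
gripper_force: 0.0
```

Run:
```python
from h import *
np.set_printoptions(precision=3,suppress=True)
to(*lw(-4.5,-115),.046,4.556)
c=shot('wrist');save(c,'w8.png')
print(proj(c,[[*lw(0,-20),.09],[*lw(0,-45),.06],[*lw(-32,-115),.047]]))
for q,z in [('lever_tip',.089),('paddle_press',.047),('cork_mat',.004)]:
  for p,k in tip(c,q): print(q,p,k,onz(c,p,z))
s=shot('scene');tins(s,.049);d=shot('side');tins(d,.049);
for c in (s,d): print(tip(c,'lever_tip'),proj(c,[[*lw(0,-20.5),.089],[*lw(0,-69.5),.089],[*lw(106,177),.006]]),box(c,'tin_a'))
```

```text
t 23.9 pos [ 430.  -104.6  154.8] psi -1.73 4.553 gap 43.4 grip 0.0 q6 -1.65 F [-0.5  0.3  0.1]
delta tool mm [ -3.    0.8 108.8] turn -0.003
[[277.314 345.053]
 [277.57  296.412]
 [314.908 216.903]]
lever_tip [195.104 397.11 ] 0.73 [0.529 0.037 0.089]
lever_tip [273.504 343.896] 0.56 [ 0.452 -0.009  0.089]
lever_tip [311.192 215.082] 0.35 [ 0.407 -0.115  0.089]
paddle_press [313.824 216.006] 0.7 [ 0.403 -0.098  0.047]
contour (208, 210, 41, 16) [(array([564., 171.]), array([124.,  91.]), 73.9), (array([658., 136.]), array([132.,  97.]), 73.9)]
contour (305, 212, 16, 29) [(array([590., 123.]), array([187.,  43.]), 84.0), (array([597., 216.]), array([199.,  46.]), 84.0)]
[(array([301.504, 209.79 ]), 0.44)] [[300.452 210.293]
 [316.312 208.575]
 [226.527 227.078]] [(array([228.2  , 209.286, 248.584, 222.39 ]), 0.73), (array([205.8  , 211.512, 228.312, 229.488]), 0.68)]
[(array([263.2 , 236.88]), 0.46)] [[265.08  233.436]
 [261.762 241.821]
 [308.853 230.443]] [(array([305.088, 220.92 , 318.416, 240.492]), 0.75), (array([306.88 , 210.42 , 322.784, 226.8  ]), 0.74)]
```

View pics/w8.png

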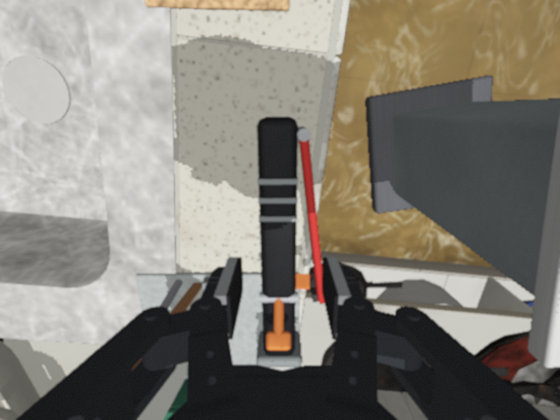

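The lever leans forward (tab at (278,342)), and the tins are still on the pad. Descend around the handle and squeeze.

Emit:
step_arm([
  [[-3,1,30],0],
  [[0,0,40],0],
  [[0,0,25],0],
  [[0,0,10],0],
  [[0,0,4],0],
])

```text
clock: 24.9
position: [0.4292, -0.1017, 0.0456]
ee_rot: [2.039, -2.389, -0.002]
contact_force: [0.8, 0.6, 1.4]
finger_gap: 0.0731
gripper_force: 0.0
```

Emit:
step_arm([
  [[0,0,0],0],
  [[0,0,0],0],
  [[0,0,0],0],
  [[0,0,0],0],
  [[0,0,0],0],
], claw=0.4, force=30)

```text
clock: 25.4
position: [0.4299, -0.1018, 0.0476]
ee_rot: [-2.038, 2.39, -0.001]
contact_force: [-2.3, 1.1, 6.8]
finger_gap: 0.0372
gripper_force: 35.5
```

Emit:
step_arm([
  [[0,0,0],0],
  [[0,0,0],0],
  [[0,0,0],0],
  [[0,0,0],0],
  [[0,0,0],0],
])

```text
clock: 25.9
position: [0.4299, -0.1018, 0.0476]
ee_rot: [-2.038, 2.39, -0.001]
contact_force: [-3.5, 1.2, 6.3]
finger_gap: 0.0374
gripper_force: 35.5
```

Emit:
step_arm([
  [[0,0,0],0],
  [[0,0,0],0],
  [[0,0,0],0],
  [[0,0,0],0],
  [[0,0,0],0],
])

```text
clock: 26.4
position: [0.4299, -0.1018, 0.0476]
ee_rot: [-2.038, 2.39, -0.001]
contact_force: [-4.2, 1.5, 5.8]
finger_gap: 0.0375
gripper_force: 35.5
```

Run:
```python
from h import *
st();c=shot('wrist');save(c,'w9.png')
for n in ('scene','side'): d=shot(n); print(box(d,'tin_a',.4))
```

```text
t 26.4 pos [ 429.9 -101.8   47.6] psi -1.729 4.554 gap 37.5 grip 35.5 q6 -1.65 F [-4.2  1.5  5.8]
[(array([227.92 , 211.008, 251.328, 222.894]), 0.71), (array([205.408, 210.798, 225.68 , 228.312]), 0.55)]
[(array([305.704, 221.592, 317.408, 242.088]), 0.74), (array([307.888, 211.386, 323.12 , 227.514]), 0.53)]
```

View pics/w9.png

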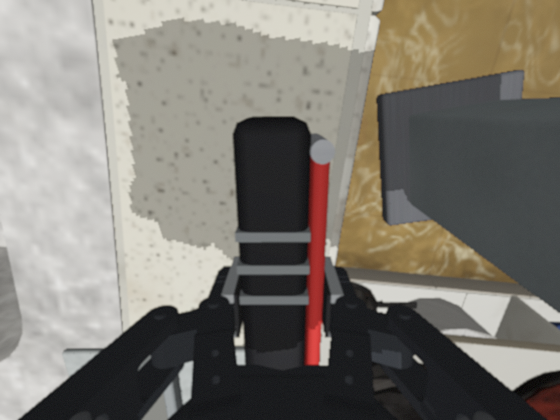

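Emit:
step_arm([
  [[0,0,0],0],
  [[0,0,0],0],
  [[0,0,0],0],
  [[0,0,0],0],
  [[0,0,0],0],
])

```text
clock: 27.15
position: [0.4299, -0.1018, 0.0476]
ee_rot: [-2.039, 2.39, -0.001]
contact_force: [-3.6, 1.4, 5.9]
finger_gap: 0.0373
gripper_force: 35.5
```

Emit:
step_arm([
  [[0,0,0],0],
  [[0,0,0],0],
  [[0,0,0],0],
  [[0,0,0],0],
  [[0,0,0],0],
])

```text
clock: 27.65
position: [0.4299, -0.1018, 0.0476]
ee_rot: [-2.039, 2.39, -0.001]
contact_force: [-3.8, 1.5, 5.6]
finger_gap: 0.0372
gripper_force: 35.5
```

Emit:
step_arm([
  [[0,0,0],0],
  [[0,0,0],0],
  [[0,0,0],0],
  [[0,0,0],0],
  [[0,0,0],0],
])

```text
clock: 28.15
position: [0.4299, -0.1018, 0.0476]
ee_rot: [-2.038, 2.39, -0.001]
contact_force: [-4.5, 0.5, 7.4]
finger_gap: 0.0374
gripper_force: 35.5
```

The paddle lies flat on the handle (gap 37 mm), held for about 2.8 s with the white face to the lamp and the tins on the pad. Release and go above the board.

Emit:
step_arm([
  [[0,0,0],0],
  [[0,0,0],0],
  [[0,0,0],0],
  [[0,0,-25],0],
  [[0,0,-45],0],
], claw=0.85)

```text
clock: 28.65
position: [0.4284, -0.1015, 0.1152]
ee_rot: [2.038, -2.388, -0.005]
contact_force: [1.3, -0.5, 0.4]
finger_gap: 0.0727
gripper_force: 0.0
```

Emit:
step_arm([
  [[0,0,-45],0],
  [[0,0,-45],0],
  [[0,0,-42],0],
  [[-40,-31,0],0],
  [[-44,-31,0],0],
])

```text
clock: 29.15
position: [0.5033, -0.0318, 0.2516]
ee_rot: [-2.032, 2.389, -0.008]
contact_force: [0.6, -0.9, 0.2]
finger_gap: 0.0724
gripper_force: 0.0
```

Emit:
step_arm([
  [[-43,-31,0],0],
  [[0,0,0],0],
  [[0,0,0],0],
], claw=0.72)

```text
clock: 29.45
position: [0.5372, 0.0046, 0.2481]
ee_rot: [-2.042, 2.388, -0.0]
contact_force: [0.3, -0.8, 0.1]
finger_gap: 0.0613
gripper_force: 0.0
```

Run:
```python
from h import *
np.set_printoptions(precision=1,suppress=True)
to(*lw(88,12),.11,4.556)
c=shot('wrist');im=c['img'][:,:,::-1].copy()
def bd(x,y,lean):
    L=[]
    for sx in(-6,6):
        for sy in(-35,35):
            for sz in (-65,65):
                xx=x+sx*np.cos(lean)+sz*np.sin(lean);zz=71-sx*np.sin(lean)+sz*np.cos(lean);L.append([*lw(xx,y+sy),zz/1000])
    return proj(c,L)
for p in bd(96,12,.15): cv2.circle(im,(int(p[0]),int(p[1])),2,(255,0,255),-1)
cv2.imwrite('pics/w10.png',im)
for p,k in tip(c,'board'): print(p,k,onz(c,p,.071)*1000,proj(c,[[*lw(96,12),.071]]))
print(box(c,'board'))
```

```text
t 29.45 pos [537.2   4.6 248.1] psi -1.727 4.556 gap 61.3 grip 0.0 q6 -1.41 F [ 0.3 -0.8  0.1]
delta tool mm [ -5.5  -2.8 138.1] turn 0.0
[271.6 191.3] 0.87 [547.7   2.5  71. ] [[271.6 196.6]]
[(array([252.8, 152. , 285.3, 246.7]), 0.65), (array([225.3,   0. , 400.2, 358.4]), 0.54)]
```

View pics/w10.png

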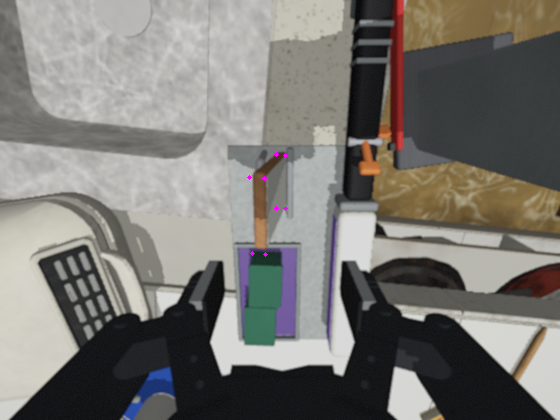

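The overlay shows the true board about 4 mm towards lamp -y from nominal (top edge rows 172-248, column 261). I grip at y = 8 and x = 88, so the far finger pushes the board upright.

Emit:
step_arm([
  [[-2,-3,40],0],
  [[0,0,40],0],
  [[0,0,35],0],
  [[0,0,15],0],
  [[0,0,8],0],
])

```text
clock: 30.1
position: [0.538, 0.0041, 0.109]
ee_rot: [2.036, -2.391, -0.002]
contact_force: [0.1, 0.1, -0.1]
finger_gap: 0.0617
gripper_force: 0.0
```

Emit:
step_arm([
  [[0,0,0],0],
  [[0,0,0],0],
  [[0,0,0],0],
], claw=0.35, force=25)

```text
clock: 30.4
position: [0.5404, 0.005, 0.1119]
ee_rot: [-2.037, 2.389, -0.003]
contact_force: [-0.6, -0.3, 0.4]
finger_gap: 0.03
gripper_force: 0.0
```

Emit:
step_arm([
  [[0,0,0],0],
  [[0,0,0],0],
  [[0,0,0],0],
  [[0,0,0],0],
], claw=0.05)

```text
clock: 30.8
position: [0.5391, 0.0053, 0.1114]
ee_rot: [-2.039, 2.39, 0.0]
contact_force: [-3.5, -0.7, 6.6]
finger_gap: 0.0117
gripper_force: 24.4
```

Run:
```python
from h import *
to(*lw(88,8),.11,4.556)
```

```text
t 30.8 pos [539.1   5.3 111.4] psi -1.729 4.555 gap 11.7 grip 24.4 q6 -1.4 F [-3.5 -0.7  6.6]
delta tool mm [-0.5 -1.   1.4] turn -0.001
```

Emit:
step_arm([
  [[0,0,-15],0],
  [[0,0,-25],0],
  [[0,0,-35],0],
  [[0,0,-30],0],
  [[0,0,0],0.1428],
])

```text
clock: 31.3
position: [0.5414, 0.0053, 0.2201]
ee_rot: [-1.857, 2.527, -0.007]
contact_force: [0.2, 0.8, -2.0]
finger_gap: 0.0116
gripper_force: 25.1
```

Emit:
step_arm([
  [[0,0,0],0.1428],
  [[0,0,0],0.1428],
  [[0,0,0],0.1428],
  [[0,0,0],0.1428],
  [[0,0,0],0.1428],
])

```text
clock: 31.8
position: [0.5394, 0.0053, 0.2152]
ee_rot: [0.853, -3.023, -0.0]
contact_force: [-0.3, -0.5, -1.9]
finger_gap: 0.0117
gripper_force: 25.1
```

Emit:
step_arm([
  [[0,0,0],0.1428],
  [[0,0,0],0.1428],
  [[0,0,0],0.1428],
  [[0,0,0],0.1428],
  [[0,0,0],0.1428],
])

```text
clock: 32.3
position: [0.5394, 0.0053, 0.2152]
ee_rot: [-0.257, -3.131, 0.0]
contact_force: [-0.2, 0.5, -1.1]
finger_gap: 0.0115
gripper_force: 25.1
```

Emit:
step_arm([
  [[0,0,0],0.1428],
  [[0,0,0],0.1428],
  [[0,0,0],0.1428],
  [[0,0,0],0.1428],
  [[0,0,0],0.1428],
])

```text
clock: 32.8
position: [0.5395, 0.0052, 0.2152]
ee_rot: [-1.335, -2.844, 0.0]
contact_force: [0.3, 0.3, -1.6]
finger_gap: 0.0115
gripper_force: 25.1
```

Emit:
step_arm([
  [[0,0,0],0.1428],
  [[0,0,0],0.1428],
  [[0,0,0],0.1428],
  [[0,0,0],0.1428],
  [[0,0,0],0.1428],
])

```text
clock: 33.3
position: [0.5395, 0.0053, 0.2152]
ee_rot: [-2.244, -2.198, 0.0]
contact_force: [-0.8, 0.1, -2.2]
finger_gap: 0.0115
gripper_force: 25.1
```

Emit:
step_arm([
  [[0,0,0],0.1428],
  [[0,0,0],0],
  [[0,0,0],0],
])

```text
clock: 33.6
position: [0.5395, 0.0052, 0.2153]
ee_rot: [-2.386, -2.043, 0.0]
contact_force: [-0.6, 0.5, -2.0]
finger_gap: 0.0116
gripper_force: 25.1
```

Run:
```python
from h import *
np.set_printoptions(precision=1,suppress=True)
s,M,p=st();to(*lw(88,11),.112,1.414)
c=shot('wrist');im=c['img'][:,:,::-1].copy()
# predicted bottom edge of board, vertical in grip
z=s['position'][2]-.1115+.006
x0,y0=88,8
for sx in(-6,6):
  for sy in(-35,35):
    for zz in (z,z+.13):
      q=proj(c,[[*(s['position'][:2]+lw(sx,sy)-O),zz]])[0];print(sx,sy,q);cv2.circle(im,(int(q[0]),int(q[1])),2,(255,0,255),-1)
for q in proj(c,[[*lw(80,-33),.019],[*lw(80,57),.019],[*lw(108,-31),.078],[*lw(108,55),.078]]): cv2.circle(im,(int(q[0]),int(q[1])),2,(0,255,255),-1)
cv2.imwrite('pics/w11.png',im)
```

```text
t 33.6 pos [539.5   5.2 215.3] psi 1.416 7.699 gap 11.6 grip 25.1 q6 1.74 F [-0.6  0.5 -2. ]
t 33.6 pos [539.5   5.2 215.3] psi 1.416 7.699 gap 11.6 grip 25.1 q6 1.74 F [-0.6  0.5 -2. ]
delta tool mm [  3.5   0.6 103.3] turn 0.002
-6 -35 [275.2 251.6]
-6 -35 [268.8 383.1]
-6 35 [274.8 172.8]
-6 35 [266.7 243.2]
6 -35 [288.9 251.7]
6 -35 [295.1 383.2]
6 35 [289.8 172.9]
6 35 [298.2 243.3]
```

View pics/w11.png

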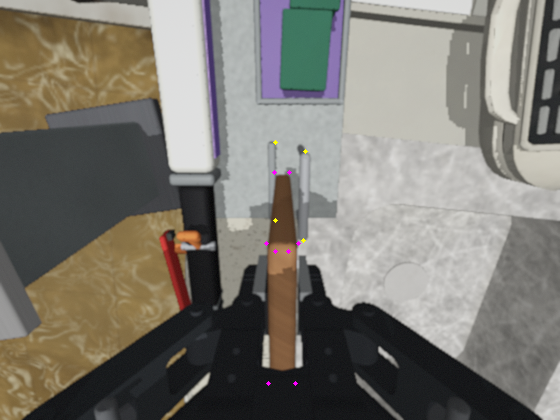

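The held board is upright as predicted (bottom end at (283,175)), between the lip (col 275) and the rail (col 305). Lower it in.

Emit:
step_arm([
  [[5,1,20],0],
  [[0,0,30],0],
  [[0,0,25],0],
  [[0,0,12],0],
  [[0,0,8],0],
])

```text
clock: 34.15
position: [0.5409, 0.01, 0.1194]
ee_rot: [-2.388, -2.04, 0.002]
contact_force: [-1.0, 0.5, -1.5]
finger_gap: 0.0117
gripper_force: 25.1
```

Emit:
step_arm([
  [[0,0,4],0],
  [[0,0,2],0],
  [[0,0,0],0],
])

```text
clock: 34.45
position: [0.5418, 0.0099, 0.115]
ee_rot: [2.389, 2.039, 0.001]
contact_force: [-0.1, -0.6, -1.3]
finger_gap: 0.0122
gripper_force: 25.0
```

Emit:
step_arm([
  [[0,0,1],0],
  [[0,0,0],0],
  [[0,0,0],0],
])

```text
clock: 34.75
position: [0.5415, 0.0099, 0.1137]
ee_rot: [2.39, 2.039, 0.001]
contact_force: [0.7, -0.4, -2.3]
finger_gap: 0.0116
gripper_force: 25.0
```

Emit:
step_arm([
  [[0,0,1],0],
  [[0,0,0],0],
  [[0,0,0],0],
])

```text
clock: 35.05
position: [0.5413, 0.0099, 0.1123]
ee_rot: [-2.39, -2.039, 0.0]
contact_force: [-0.3, 0.1, -2.3]
finger_gap: 0.0118
gripper_force: 25.0
```

Emit:
step_arm([
  [[0,0,1],0],
  [[0,0,1],0],
  [[0,0,0],0],
])

```text
clock: 35.35
position: [0.5416, 0.01, 0.1114]
ee_rot: [2.389, 2.039, 0.002]
contact_force: [-2.4, -0.1, 5.4]
finger_gap: 0.0114
gripper_force: 26.3
```

Emit:
step_arm([
  [[0,0,1],0],
  [[0,0,0],0],
  [[0,0,0],0],
])

```text
clock: 35.65
position: [0.5418, 0.01, 0.1114]
ee_rot: [2.389, 2.038, 0.003]
contact_force: [-4.0, -0.4, 11.7]
finger_gap: 0.0117
gripper_force: 27.0
```

Emit:
step_arm([
  [[0,0,-2],0],
  [[0,0,0],0],
  [[0,0,0],0],
], claw=0.25)

```text
clock: 35.95
position: [0.5414, 0.0099, 0.1112]
ee_rot: [2.39, 2.039, 0.0]
contact_force: [0.2, -0.6, 0.6]
finger_gap: 0.0213
gripper_force: 0.0
```

Emit:
step_arm([
  [[0,3,0],0],
  [[0,3,0],0],
  [[0,3,0],0],
  [[0,2,0],0],
  [[0,0,0],0],
])

```text
clock: 36.45
position: [0.5525, 0.0082, 0.1111]
ee_rot: [-2.39, -2.039, 0.0]
contact_force: [0.5, -0.2, 0.5]
finger_gap: 0.0215
gripper_force: 0.0
```

Emit:
step_arm([
  [[0,2,0],0],
  [[0,2,0],0],
  [[0,0,0],0],
])

```text
clock: 36.75
position: [0.5557, 0.0076, 0.1112]
ee_rot: [-2.389, -2.038, 0.001]
contact_force: [-2.5, -0.2, 1.8]
finger_gap: 0.0212
gripper_force: 1.5
```

Emit:
step_arm([
  [[0,2,0],0],
  [[0,0,0],0],
])

```text
clock: 36.95
position: [0.5559, 0.0076, 0.1111]
ee_rot: [-2.387, -2.037, 0.004]
contact_force: [-9.1, 2.0, 5.8]
finger_gap: 0.0213
gripper_force: 4.7
```

Emit:
step_arm([
  [[0,-4,0],0],
  [[0,0,0],0],
  [[0,0,-15],0],
  [[0,0,-30],0],
  [[0,0,-45],0],
], claw=0.3)

```text
clock: 37.45
position: [0.5532, 0.0078, 0.2001]
ee_rot: [-2.388, -2.038, 0.005]
contact_force: [1.8, -0.3, -0.4]
finger_gap: 0.0257
gripper_force: 0.0
```

Emit:
step_arm([
  [[0,0,-25],0],
  [[-40,-35,0],0],
  [[-40,-35,0],0],
  [[-40,-35,0],0],
  [[0,0,0],0],
], claw=0.85)

```text
clock: 37.95
position: [0.4355, -0.0904, 0.227]
ee_rot: [2.393, 2.033, -0.001]
contact_force: [-0.0, -0.8, 0.6]
finger_gap: 0.0727
gripper_force: 0.0
```

Run:
```python
from h import *
np.set_printoptions(precision=1,suppress=True)
to(*lw(-4.5,-115),.046,1.414)
out=[]
def bd(c,x,y,lean):
    L=[]
    for sx in(-6,6):
        for sy in(-35,35):
            for sz in (-65,65):
                xx=x+sx*np.cos(lean)+sz*np.sin(lean);zz=71-sx*np.sin(lean)+sz*np.cos(lean);L.append([*lw(xx,y+sy),zz/1000])
    return proj(c,L)
for n,cr in (('wrist',None),('scene',(190,160,350,260)),('side',(230,180,340,290))):
    c=shot(n);im=c['img'][:,:,::-1].copy()
    for q in box(c,'board'): print(n,q)
    P=bd(c,96,12,.15); print('pred',P.min(0),P.max(0),[t for t in box(c,'tin_a',.4)])
    if cr: im=im[cr[1]:cr[3],cr[0]:cr[2]]
    out.append(cv2.resize(im,(400,300) if n!='side' else (300,300),interpolation=cv2.INTER_CUBIC))
cv2.imwrite('pics/c12.png',np.vstack([np.hstack(out[:2]),np.hstack([out[2],np.zeros((300,500,3),np.uint8)])]))
```

```text
t 37.95 pos [435.5 -90.4 227. ] psi 1.408 7.691 gap 72.7 grip 0.0 q6 1.53 F [-0.  -0.8  0.6]
delta tool mm [-11.5  -4.1 181. ] turn -0.006
wrist (array([361.8,   0. , 454.2, 111.8]), 0.6)
wrist (array([240.7, 123.1, 266.1, 259.7]), 0.38)
pred [354.5  -9.2] [462.2 111.9] []
scene (array([270.1, 181.2, 291.9, 218.9]), 0.6)
pred [267.9 181.4] [291.8 225.6] [(array([208.2, 211.2, 225.9, 225.6]), 0.81), (array([228.2, 210.3, 248.4, 225.8]), 0.59)]
side (array([292.2, 214.5, 305.1, 258.9]), 0.71)
side (array([305.3, 211.5, 319.7, 228.9]), 0.49)
pred [292.  211.5] [307.9 262.5] [(array([246.2, 202.2, 322.5, 295.6]), 0.72), (array([305.3, 209.5, 322.1, 231.3]), 0.67), (array([305.7, 219.3, 318. , 240.8]), 0.59)]
```

View pics/c12.png

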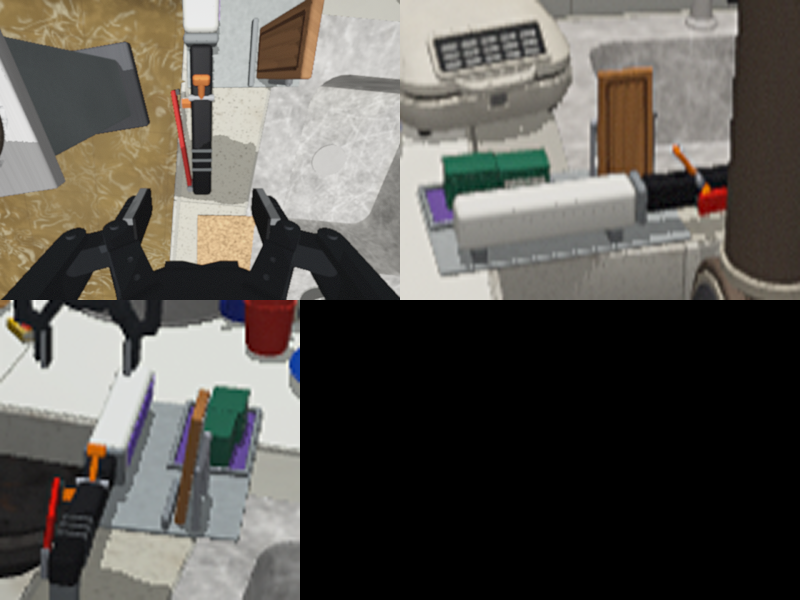

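The composite shows the board leaning on its rest with the grooved bamboo face to the lamp, the tins on the pad and the lever forward. Second squeeze.

Emit:
step_arm([
  [[-11,-4,35],-0.006],
  [[0,0,45],0],
  [[0,0,45],0],
  [[0,0,35],0],
  [[0,0,14],0],
])

```text
clock: 38.9
position: [0.4311, -0.0973, 0.0486]
ee_rot: [-2.38, -2.044, 0.005]
contact_force: [-0.1, 0.6, -0.0]
finger_gap: 0.0724
gripper_force: 0.0
```

Emit:
step_arm([
  [[0,0,6],0],
  [[0,0,0],0],
  [[0,0,0],0],
])

```text
clock: 39.2
position: [0.4341, -0.0983, 0.0472]
ee_rot: [2.383, 2.046, 0.001]
contact_force: [0.8, 0.2, 0.4]
finger_gap: 0.0727
gripper_force: 0.0
```

Run:
```python
from h import *
to(*lw(-4.5,-115),.046,1.414)
```

```text
t 39.2 pos [434.1 -98.3  47.2] psi 1.419 7.702 gap 72.7 grip 0.0 q6 1.5 F [0.8 0.2 0.4]
delta tool mm [-3.7 -4.   1.2] turn 0.005
```

Emit:
step_arm([
  [[-4,-4,0],0],
  [[0,0,0],0],
])

```text
clock: 39.4
position: [0.4287, -0.102, 0.0472]
ee_rot: [2.383, 2.045, 0.001]
contact_force: [-0.2, 0.2, 0.3]
finger_gap: 0.0727
gripper_force: 0.0
```

Emit:
step_arm([
  [[0,0,0],0],
  [[0,0,0],0],
  [[0,0,0],0],
  [[0,0,0],0],
  [[0,0,0],0],
], claw=0.4, force=30)

```text
clock: 39.9
position: [0.4298, -0.1018, 0.0471]
ee_rot: [2.383, 2.045, 0.003]
contact_force: [3.6, 0.9, 5.3]
finger_gap: 0.0375
gripper_force: 37.8
```

Emit:
step_arm([
  [[0,0,0],0],
  [[0,0,0],0],
  [[0,0,0],0],
  [[0,0,0],0],
  [[0,0,0],0],
])

```text
clock: 40.4
position: [0.4298, -0.1018, 0.0471]
ee_rot: [2.383, 2.045, 0.003]
contact_force: [3.0, 0.2, 5.5]
finger_gap: 0.0374
gripper_force: 37.8
```

Emit:
step_arm([
  [[0,0,0],0],
  [[0,0,0],0],
  [[0,0,0],0],
  [[0,0,0],0],
  [[0,0,0],0],
])

```text
clock: 40.9
position: [0.4298, -0.1018, 0.047]
ee_rot: [2.383, 2.045, 0.002]
contact_force: [3.2, 0.9, 5.9]
finger_gap: 0.0377
gripper_force: 37.8
```

Emit:
step_arm([
  [[0,0,0],0],
  [[0,0,0],0],
  [[0,0,0],0],
  [[0,0,0],0],
  [[0,0,0],0],
])

```text
clock: 41.4
position: [0.4298, -0.1018, 0.0471]
ee_rot: [2.383, 2.045, 0.003]
contact_force: [3.0, 0.4, 5.7]
finger_gap: 0.0373
gripper_force: 37.8
```

Emit:
step_arm([
  [[0,0,0],0],
  [[0,0,0],0],
  [[0,0,0],0],
  [[0,0,0],0],
  [[0,0,0],0],
])

```text
clock: 41.9
position: [0.4298, -0.1018, 0.0471]
ee_rot: [2.383, 2.045, 0.003]
contact_force: [3.3, -0.1, 5.7]
finger_gap: 0.0373
gripper_force: 37.8
```

Emit:
step_arm([
  [[0,0,0],0],
  [[0,0,0],0],
  [[0,0,0],0],
  [[0,0,0],0],
  [[0,0,0],0],
])

```text
clock: 42.4
position: [0.4298, -0.1018, 0.0471]
ee_rot: [2.383, 2.045, 0.003]
contact_force: [2.8, 1.0, 6.1]
finger_gap: 0.0374
gripper_force: 37.8
```

Run:
```python
from h import *
np.set_printoptions(precision=1,suppress=True)
st()
for n in ('scene','side'):
    c=shot(n); print(n,[t for t in box(c,'tin_a',.4)],box(c,'board'))
```

```text
t 42.4 pos [ 429.8 -101.8   47.1] psi 1.418 7.701 gap 37.4 grip 37.8 q6 1.49 F [2.8 1.  6.1]
scene [(array([205. , 211. , 226. , 224.2]), 0.54), (array([226.6, 211.7, 251.8, 226.3]), 0.52)] [(array([268.3, 183.6, 293. , 216.5]), 0.69)]
side [(array([305.3, 220. , 317.3, 240.6]), 0.77), (array([305.9, 211.8, 321.8, 227.7]), 0.47)] [(array([292.2, 212.3, 305. , 262. ]), 0.69), (array([244.9, 201.8, 322.7, 293.2]), 0.66)]
```

Second squeeze held for about 2.7 s. Release and take the lever back.

Emit:
step_arm([
  [[0,0,0],0],
  [[0,0,0],0],
  [[0,0,0],0],
  [[0,0,-25],0],
  [[0,0,-45],0],
], claw=0.85)

```text
clock: 43.2
position: [0.4265, -0.101, 0.1143]
ee_rot: [-2.38, -2.043, 0.005]
contact_force: [1.9, 0.1, 0.6]
finger_gap: 0.0723
gripper_force: 0.0
```

Emit:
step_arm([
  [[0,0,-45],0],
  [[30,2,0],0],
  [[40,2,0],0],
  [[40,1,0],0],
  [[13,0,0],0],
], claw=0)

```text
clock: 43.7
position: [0.4528, 0.0218, 0.1614]
ee_rot: [-2.381, -2.05, -0.002]
contact_force: [1.0, 0.1, -0.0]
finger_gap: 0.0006
gripper_force: 0.0
```

Emit:
step_arm([
  [[0,0,0],0],
  [[0,0,0],0],
  [[0,0,0],0],
])

```text
clock: 44.0
position: [0.452, 0.0183, 0.1612]
ee_rot: [2.385, 2.045, -0.001]
contact_force: [0.1, -0.5, 0.1]
finger_gap: -0.0
gripper_force: 0.0
```

Run:
```python
from h import *
to(*lw(0,8),.095,1.414)
```

```text
t 44.0 pos [452.   18.3 161.2] psi 1.418 7.701 gap -0.0 grip 0.0 q6 1.76 F [ 0.1 -0.5  0.1]
delta tool mm [ 1.3  1.1 66.2] turn 0.004
```

Emit:
step_arm([
  [[1,1,35],0],
  [[0,0,20],0],
  [[0,0,11],0],
  [[0,0,0],0],
])

```text
clock: 44.4
position: [0.4522, 0.0192, 0.094]
ee_rot: [-2.384, -2.043, 0.003]
contact_force: [0.3, -0.8, 0.3]
finger_gap: -0.0001
gripper_force: 0.0
```

Emit:
step_arm([
  [[-8,0,0],0],
  [[-8,0,0],0],
  [[-8,0,0],0],
  [[-8,0,0],0],
  [[-8,0,0],0],
])

```text
clock: 44.9
position: [0.4473, -0.0203, 0.0957]
ee_rot: [2.384, 2.045, 0.001]
contact_force: [0.9, 2.2, 1.2]
finger_gap: 0.0001
gripper_force: 1.3
```

Emit:
step_arm([
  [[-6,0,0],0],
  [[-5,0,0],0],
  [[-2,0,0],0],
  [[0,0,0],0],
])

```text
clock: 45.3
position: [0.445, -0.0327, 0.0951]
ee_rot: [-2.384, -2.046, 0.001]
contact_force: [0.6, 0.2, -0.1]
finger_gap: 0.0
gripper_force: 0.2
```

Emit:
step_arm([
  [[-2,0,0],0],
  [[0,0,0],0],
  [[0,0,0],0],
])

```text
clock: 45.6
position: [0.4448, -0.0343, 0.0952]
ee_rot: [-2.384, -2.046, 0.001]
contact_force: [0.1, 0.2, 0.4]
finger_gap: 0.0004
gripper_force: 0.3
```

Emit:
step_arm([
  [[-2,0,0],0],
  [[0,0,0],0],
  [[0,0,0],0],
])

```text
clock: 45.9
position: [0.4448, -0.0354, 0.0954]
ee_rot: [-2.382, -2.046, -0.003]
contact_force: [1.1, 5.6, 0.7]
finger_gap: -0.0001
gripper_force: 2.1
```

Emit:
step_arm([
  [[-2,0,0],0],
  [[0,0,0],0],
  [[0,0,0],0],
])

```text
clock: 46.2
position: [0.4448, -0.0362, 0.0956]
ee_rot: [-2.38, -2.046, -0.007]
contact_force: [0.5, 10.7, 2.6]
finger_gap: -0.0002
gripper_force: 4.6
```

Emit:
step_arm([
  [[6,0,0],0],
  [[12,0,0],0],
  [[0,0,-35],0],
  [[0,0,-45],0],
  [[0,0,-45],0],
])

```text
clock: 46.7
position: [0.4465, -0.02, 0.2213]
ee_rot: [-2.383, -2.047, 0.003]
contact_force: [-0.2, -0.0, 0.4]
finger_gap: 0.0001
gripper_force: 0.0
```

Emit:
step_arm([
  [[0,0,-30],0],
  [[0,0,0],0],
], claw=0.7)

```text
clock: 46.9
position: [0.449, -0.0202, 0.2548]
ee_rot: [2.379, 2.043, 0.008]
contact_force: [0.3, 0.4, 0.8]
finger_gap: 0.0283
gripper_force: 0.0
```

Run:
```python
from h import *
np.set_printoptions(precision=1,suppress=True)
to(*lw(106,141),.2,1.414)
c=shot('wrist')
print('lever',tip(c,'lever_tip'),proj(c,[[*lw(0,-69.5),.089],[*lw(0,-20.5),.089]]))
hsv=cv2.cvtColor(c['img'],cv2.COLOR_RGB2HSV);m=cv2.inRange(hsv,(5,180,150),(16,255,255));n,l,sts,ce=cv2.connectedComponentsWithStats(m);print([(sts[i],ce[i]) for i in range(1,n) if sts[i][4]>25])
for q in box(c,'cork_mat'): print(q)
m=cv2.inRange(hsv,(10,60,120),(25,160,255));cs,_=cv2.findContours(m,0,2);k=max(cs,key=cv2.contourArea);print(cv2.boundingRect(k));w=np.array([onz(c,p.astype(float),.004)[:2] for p in k[:,0]])*1000;print(cv2.minAreaRect(w.astype(np.float32)))
c=shot('side');K=box(c,'cork_mat')[0][0];print('side mat',K)
hsv=cv2.cvtColor(c['img'],cv2.COLOR_RGB2HSV);m=cv2.inRange(hsv,(8,80,120),(25,255,255));z=np.zeros_like(m);a=K.astype(int);z[a[1]-3:a[3]+3,a[0]-3:a[2]+3]=m[a[1]-3:a[3]+3,a[0]-3:a[2]+3]
cs,_=cv2.findContours(z,0,2);k=max(cs,key=cv2.contourArea);w=np.array([onz(c,p.astype(float),.004)[:2] for p in k[:,0]])*1000;print(cv2.minAreaRect(w.astype(np.float32)))
print(tip(c,'lever_tip'))
```

```text
t 46.9 pos [449.  -20.2 254.8] psi 1.419 7.702 gap 28.3 grip 0.0 q6 1.68 F [0.3 0.4 0.8]
delta tool mm [172.3 104.4  55.6] turn 0.005
lever [(array([275.4, 228.8]), 0.9)] [[278.9 228.1]
 [279.  183.6]]
[]
(array([270.5, 330.5, 321.6, 367.5]), 0.74)
(0, 0, 267, 420)
((203.71173095703125, -122.89337158203125), (697.0272827148438, 328.79144287109375), 64.32064819335938)
side mat [226.4 310.2 287.4 365.4]
((441.53564453125, -352.9881286621094), (166.8506317138672, 114.6683578491211), 80.03439331054688)
[(array([257.6, 243.7]), 0.57)]
```

The lever is back (tip at the predicted pixel). Cork mat: centre (0.4415,-0.353), yaw -0.174. Now the tins.

Emit:
step_arm([
  [[34,21,0],0],
  [[34,21,0],0],
  [[34,21,0],0],
  [[34,21,0],0],
  [[36,20,0],0],
], claw=0.75)

```text
clock: 47.7
position: [0.5765, 0.1349, 0.2489]
ee_rot: [-2.384, -2.045, 0.003]
contact_force: [0.2, -0.5, 0.0]
finger_gap: 0.0637
gripper_force: 0.0
```

Emit:
step_arm([
  [[0,0,30],0],
  [[0,0,10],0],
  [[0,0,0],0],
])

```text
clock: 48.0
position: [0.5742, 0.1333, 0.2074]
ee_rot: [-2.382, -2.044, 0.008]
contact_force: [-0.6, -0.2, 0.8]
finger_gap: 0.0643
gripper_force: 0.0
```

Run:
```python
from h import *
np.set_printoptions(precision=1,suppress=True)
to(*lw(106,141),.042,1.414)
c=shot('wrist');tins(c,.049)
for p,k in tip(c,'tin_a'): print(p,k,onz(c,p,.006)*1000)
print(lw(106,141),lw(106,213))
c=shot('side');print(box(c,'tin_a',.4),box(c,'board'))
```

```text
t 48.0 pos [574.2 133.3 207.4] psi 1.419 7.702 gap 64.3 grip 0.0 q6 1.95 F [-0.6 -0.2  0.8]
delta tool mm [  2.    5.3 165.4] turn 0.005
contour (267, 96, 56, 130) [(array([588., 163.]), array([125.,  46.]), 77.2), (array([589., 153.]), array([146.,  54.]), 77.2)]
[297.3 128.6] 0.91 [598.6 192.9   6. ]
[288.7 185.6] 0.9 [580.4 132.    6. ]
[0.6 0.1] [0.6 0.2]
[(array([307. , 213.4, 322.5, 226.9]), 0.73), (array([304.3, 220.6, 319.8, 242. ]), 0.52)] [(array([293.2, 213. , 305.8, 261.8]), 0.55)]
```

Emit:
step_arm([
  [[0,5,40],0],
  [[0,0,45],0],
  [[0,0,40],0],
  [[0,0,25],0],
  [[0,0,12],0],
])

```text
clock: 48.75
position: [0.5797, 0.1324, 0.0465]
ee_rot: [-2.384, -2.045, 0.003]
contact_force: [-0.4, -0.7, 0.0]
finger_gap: 0.0639
gripper_force: 0.0
```

Emit:
step_arm([
  [[0,0,3],0],
  [[0,0,0],0],
  [[0,0,0],0],
])

```text
clock: 49.05
position: [0.5822, 0.1332, 0.0473]
ee_rot: [2.383, 2.045, 0.004]
contact_force: [0.3, -0.2, 0.3]
finger_gap: 0.0643
gripper_force: 0.0
```

Emit:
step_arm([
  [[0,0,0],0],
  [[0,0,0],0],
  [[0,0,0],0],
  [[0,0,0],0],
  [[0,0,0],0],
], claw=0.3)

```text
clock: 49.55
position: [0.5818, 0.1332, 0.047]
ee_rot: [2.383, 2.045, 0.003]
contact_force: [-1.5, -0.5, 5.5]
finger_gap: 0.0427
gripper_force: 30.0
```

Emit:
step_arm([
  [[0,0,-15],0],
  [[0,0,-35],0],
  [[0,0,-45],0],
  [[0,0,-45],0],
  [[0,0,-40],0],
])

```text
clock: 50.05
position: [0.5809, 0.1331, 0.2281]
ee_rot: [2.383, 2.046, 0.002]
contact_force: [0.9, -0.1, -1.1]
finger_gap: 0.0423
gripper_force: 30.8
```

Run:
```python
from h import *
to(.4351,-.3895,.04,1.397)
```

```text
t 50.05 pos [580.9 133.1 228.1] psi 1.419 7.702 gap 42.3 grip 30.8 q6 1.95 F [ 0.9 -0.1 -1.1]
delta tool mm [-538.7  -65.3  187.6] turn 0.022
```

Emit:
step_arm([
  [[-30,-4,0],0],
  [[-42,-5,0],0],
  [[-42,-5,0],0],
  [[-42,-5,0],0],
  [[-42,-5,0],0],
])

```text
clock: 50.55
position: [0.5265, -0.0604, 0.2258]
ee_rot: [2.383, 2.046, 0.001]
contact_force: [0.8, -0.8, -1.3]
finger_gap: 0.0421
gripper_force: 30.8
```

Emit:
step_arm([
  [[-42,-5,0],0],
  [[-42,-5,0],0],
  [[-42,-5,0],0],
  [[-42,-5,0],0],
  [[-42,-5,0],0],
])

```text
clock: 51.05
position: [0.4699, -0.2644, 0.2258]
ee_rot: [2.383, 2.046, 0.001]
contact_force: [0.7, -0.4, -1.2]
finger_gap: 0.0425
gripper_force: 30.8
```

Emit:
step_arm([
  [[-42,-5,0],0],
  [[-42,-5,0],0],
  [[-42,-5,0],0],
  [[-5,0,30],0.02],
  [[0,0,0],0],
])

```text
clock: 51.55
position: [0.4341, -0.3904, 0.192]
ee_rot: [-2.403, -2.016, 0.001]
contact_force: [-0.8, 0.8, -1.6]
finger_gap: 0.0426
gripper_force: 30.8
```

Emit:
step_arm([
  [[0,0,0],0],
  [[0,0,0],0],
])

```text
clock: 51.75
position: [0.4366, -0.3894, 0.1967]
ee_rot: [2.402, 2.023, 0.001]
contact_force: [-0.4, -0.3, -1.6]
finger_gap: 0.0422
gripper_force: 30.8
```

Run:
```python
from h import *
to(.4351,-.3895,.046,1.397)
```

```text
t 51.75 pos [ 436.6 -389.4  196.7] psi 1.4 7.683 gap 42.2 grip 30.8 q6 1.01 F [-0.4 -0.3 -1.6]
delta tool mm [ -0.3  -1.6 150.7] turn 0.003
```

Emit:
step_arm([
  [[0,-1,45],0],
  [[0,0,45],0],
  [[0,0,35],0],
  [[0,0,15],0],
  [[0,0,8],0],
])

```text
clock: 52.25
position: [0.4353, -0.3887, 0.0467]
ee_rot: [-2.401, -2.024, 0.0]
contact_force: [-0.5, -0.6, -0.3]
finger_gap: 0.0418
gripper_force: 30.8
```

Emit:
step_arm([
  [[0,0,2],0],
  [[0,0,1],0],
  [[0,0,0],0],
])

```text
clock: 52.55
position: [0.4359, -0.3904, 0.0458]
ee_rot: [2.402, 2.021, 0.001]
contact_force: [0.1, 1.1, -0.6]
finger_gap: 0.0422
gripper_force: 30.8
```

Emit:
step_arm([
  [[0,0,0],0],
  [[0,0,0],0],
  [[0,0,0],0],
  [[0,0,-20],0],
  [[0,0,-40],0],
], claw=0.7)

```text
clock: 53.05
position: [0.4333, -0.3884, 0.1019]
ee_rot: [-2.399, -2.018, 0.001]
contact_force: [0.9, -0.8, -0.3]
finger_gap: 0.0597
gripper_force: 0.0
```

Emit:
step_arm([
  [[0,0,-45],0],
  [[0,0,-45],0],
  [[40,5,0],0],
  [[42,5,0],0],
  [[42,5,0],0],
])

```text
clock: 53.55
position: [0.4713, -0.2695, 0.195]
ee_rot: [2.405, 2.02, 0.001]
contact_force: [0.6, -0.4, 1.0]
finger_gap: 0.0596
gripper_force: 0.0
```

Emit:
step_arm([
  [[42,5,0],0],
  [[42,5,0],0],
  [[42,5,0],0],
  [[42,5,0],0],
  [[42,5,0],0],
])

```text
clock: 54.05
position: [0.5318, -0.066, 0.1947]
ee_rot: [2.404, 2.022, 0.001]
contact_force: [0.8, 0.3, 0.3]
finger_gap: 0.0593
gripper_force: 0.0
```

Emit:
step_arm([
  [[42,5,0],0],
  [[42,5,0],0],
  [[42,5,0],0],
  [[42,5,0],0],
  [[42,5,0],0],
])

```text
clock: 54.55
position: [0.5925, 0.1367, 0.1946]
ee_rot: [2.404, 2.022, 0.001]
contact_force: [0.4, 0.4, -0.6]
finger_gap: 0.06
gripper_force: 0.0
```

Emit:
step_arm([
  [[30,4,0],-0.016],
  [[0,0,0],0],
  [[0,0,0],0],
])

```text
clock: 54.85
position: [0.6011, 0.1642, 0.194]
ee_rot: [2.387, 2.043, -0.001]
contact_force: [-0.6, -0.2, -0.1]
finger_gap: 0.0597
gripper_force: 0.0
```

Run:
```python
from h import *
np.set_printoptions(precision=1,suppress=True)
c=shot('wrist');tins(c,.049)
for p,k in tip(c,'tin_a'): print(p,k,onz(c,p,.006)*1000)
to(.595,.20,.047,1.414)
c=shot('side');print(box(c,'tin_a',.4),tip(c,'tin_a',.4))
for p,k in tip(c,'tin_a',.4): print(onz(c,p,.006)*1000)
print(proj(c,[[.4351,-.3895,.004]]))
```

```text
contour (252, 136, 46, 68) [(array([598., 193.]), array([63., 41.]), 79.2), (array([595., 184.]), array([75., 49.]), 79.2)]
[276.  165.6] 0.72 [598.4 190.4   6. ]
t 54.95 pos [601.  162.9 194.4] psi 1.414 7.697 gap 59.8 grip 0.0 q6 1.99 F [ 0.4  0.6 -0.4]
delta tool mm [ 35.7 -11.7 147.4] turn -0.0
[(array([307.1, 212.5, 320.9, 232.9]), 0.84), (array([240.5, 323.2, 266.1, 358.2]), 0.81)] [(array([314. , 225.4]), 0.85), (array([251.8, 348.9]), 0.56)]
[602.5 205.1   6. ]
[ 431.9 -401.5    6. ]
[[253.5 346.1]]
```

Tin B is at (0.598,0.193), slightly shifted but on the pad. The first tin is on the mat as planned. Pick tin B.

Emit:
step_arm([
  [[29,-7,30],0.03],
  [[0,0,45],0],
  [[0,0,40],0],
  [[0,0,20],0],
  [[0,0,12],0],
])

```text
clock: 55.65
position: [0.5976, 0.1926, 0.0451]
ee_rot: [-2.418, -2.004, 0.005]
contact_force: [0.0, -0.4, -0.8]
finger_gap: 0.0598
gripper_force: 0.0
```

Emit:
step_arm([
  [[0,0,1],0],
  [[0,0,0],0],
  [[0,0,0],0],
])

```text
clock: 55.95
position: [0.6, 0.1937, 0.0482]
ee_rot: [2.418, 2.004, 0.004]
contact_force: [-0.1, 0.2, 0.6]
finger_gap: 0.0597
gripper_force: 0.0
```

Emit:
step_arm([
  [[0,0,0],0],
  [[0,0,0],0],
  [[0,0,0],0],
  [[0,0,0],0],
  [[0,0,0],0],
], claw=0.3)

```text
clock: 56.45
position: [0.5998, 0.1938, 0.0479]
ee_rot: [2.417, 2.005, 0.004]
contact_force: [-1.5, -0.4, 6.3]
finger_gap: 0.042
gripper_force: 31.2
```

Emit:
step_arm([
  [[0,0,-15],0],
  [[0,0,-35],0],
  [[0,0,-45],0],
  [[0,0,-45],0],
  [[0,0,-40],0],
])

```text
clock: 56.95
position: [0.5987, 0.1936, 0.2288]
ee_rot: [2.418, 2.005, 0.002]
contact_force: [-0.1, -0.1, -0.9]
finger_gap: 0.0423
gripper_force: 30.8
```

Run:
```python
from h import *
to(.4479,-.3166,.046,1.397)
```

```text
t 56.95 pos [598.7 193.6 228.8] psi 1.385 7.668 gap 42.3 grip 30.8 q6 2.07 F [-0.1 -0.1 -0.9]
delta tool mm [-529.4  -54.1  182.4] turn -0.012
```

Emit:
step_arm([
  [[-23,-2,0],-0.012],
  [[-42,-4,0],0],
  [[-42,-5,0],0],
  [[-42,-4,0],0],
  [[-42,-5,0],0],
])

```text
clock: 57.45
position: [0.5452, 0.0077, 0.2265]
ee_rot: [2.405, 2.02, 0.0]
contact_force: [0.3, -0.4, -0.9]
finger_gap: 0.0421
gripper_force: 30.8
```

Emit:
step_arm([
  [[-42,-4,0],0],
  [[-42,-4,0],0],
  [[-42,-5,0],0],
  [[-42,-4,0],0],
  [[-42,-4,0],0],
])

```text
clock: 57.95
position: [0.488, -0.1957, 0.2266]
ee_rot: [2.406, 2.02, 0.001]
contact_force: [0.9, -0.7, -1.0]
finger_gap: 0.0425
gripper_force: 30.8
```

Emit:
step_arm([
  [[-42,-5,0],0],
  [[-42,-4,0],0],
  [[-42,-4,0],0],
  [[0,0,0],0],
  [[0,0,0],0],
])

```text
clock: 58.45
position: [0.4536, -0.3168, 0.2261]
ee_rot: [-2.408, -2.017, -0.0]
contact_force: [0.2, 0.7, -1.5]
finger_gap: 0.0422
gripper_force: 30.8
```

Run:
```python
from h import *
np.set_printoptions(precision=1,suppress=True)
to(.4479,-.3166,.046,1.397)
c=shot('side')
for p,k in tip(c,'tin_a',.4): print(p,k,onz(c,p,.004)*1000)
print(box(c,'tin_a'),proj(c,[[.4351,-.3895,.004],[.4351,-.3895,.047]]))
```

```text
t 58.45 pos [ 453.6 -316.8  226.1] psi 1.394 7.678 gap 42.2 grip 30.8 q6 1.14 F [ 0.2  0.7 -1.5]
delta tool mm [ -0.9  -5.6 180.1] turn -0.003
[261.7 261.3] 0.94 [440.6 -21.4   4. ]
[253.2 348.9] 0.94 [ 434.9 -399.     4. ]
[262.1 263. ] 0.55 [442.1 -30.7   4. ]
[(array([251.7, 238.6, 276.8, 268.6]), 0.94), (array([239.4, 324.5, 265.6, 358.8]), 0.92)] [[253.5 346.1]
 [253.5 331.2]]
```

Emit:
step_arm([
  [[0,-5,45],0],
  [[0,0,45],0],
  [[0,0,45],0],
  [[0,0,25],0],
  [[0,0,13],0],
])

```text
clock: 59.1
position: [0.4483, -0.313, 0.0507]
ee_rot: [-2.401, -2.02, 0.001]
contact_force: [0.3, 0.8, 0.4]
finger_gap: 0.0423
gripper_force: 30.8
```

Emit:
step_arm([
  [[0,0,6],0],
  [[0,0,1],0],
  [[0,0,0],0],
])

```text
clock: 59.4
position: [0.4502, -0.3155, 0.0478]
ee_rot: [2.404, 2.019, 0.001]
contact_force: [-0.5, -0.5, -1.3]
finger_gap: 0.0419
gripper_force: 30.8
```

Emit:
step_arm([
  [[0,0,0],0],
  [[0,0,0],0],
  [[0,0,0],0],
  [[0,0,-20],0],
  [[0,0,-40],0],
], claw=0.7)

```text
clock: 59.9
position: [0.4474, -0.314, 0.1043]
ee_rot: [-2.402, -2.016, 0.002]
contact_force: [1.7, 0.4, -0.9]
finger_gap: 0.0596
gripper_force: 0.0
```

Emit:
step_arm([
  [[0,0,-45],0],
  [[0,0,-45],0],
  [[0,0,-40],0],
  [[0,0,0],0],
  [[0,0,0],0],
])

```text
clock: 60.4
position: [0.4497, -0.3156, 0.2375]
ee_rot: [2.404, 2.018, 0.001]
contact_force: [-0.6, 0.5, -1.2]
finger_gap: 0.0599
gripper_force: 0.0
```

Run:
```python
from h import *
np.set_printoptions(precision=1,suppress=True)
st()
c=shot('wrist');tins(c,.047)
for p,k in tip(c,'tin_a',.4): print(p,k,onz(c,p,.004)*1000)
c=shot('side')
for q in ('tin_a','board','cork_mat'): print(q,box(c,q,.4))
print('lever',tip(c,'lever_tip'),proj(c,[[*lw(0,-69.5),.089]]))
c=shot('scene')
for q in ('tin_a','board'): print(q,box(c,q,.4))
print('lever',tip(c,'lever_tip'),proj(c,[[*lw(0,-69.5),.089]]))
```

```text
t 60.4 pos [ 449.7 -315.6  237.5] psi 1.397 7.68 gap 59.9 grip 0.0 q6 1.13 F [-0.6  0.5 -1.2]
contour (264, 158, 37, 116) [(array([ 443., -352.]), array([141.,  40.]), 78.9), (array([ 440., -370.]), array([162.,  46.]), 78.9)]
[281.5 236.4] 0.84 [ 435.9 -392.5    4. ]
[284.3 184.5] 0.58 [ 451.7 -323.     4. ]
tin_a [(array([240. , 324.7, 267.9, 357.7]), 0.95), (array([249.1, 302.1, 272. , 331.9]), 0.68)]
board [(array([293.2, 212.6, 303.6, 259.1]), 0.8)]
cork_mat [(array([227. , 310.3, 287.8, 362.1]), 0.76)]
lever [(array([260.1, 242.5]), 0.4)] [[261.8 241.8]]
tin_a [(array([397.3, 203.4, 417.7, 220. ]), 0.73), (array([197.5, 208.7, 315.3, 255.2]), 0.72)]
board [(array([266.9, 182.9, 289.4, 218. ]), 0.86)]
lever [(array([318.5, 209.5]), 0.49)] [[316.3 208.6]]
```

```bash
python3 -c "
from bench import job
print(job.hand_in())"
```

```text
the job is handed in; nothing more can be done
None
```

The job is handed in: I found two tins, the lamp was squeezed for over two seconds on each board face with them on the pad, and the last camera check showed the lever fully back, the tins side by side on the cork mat and the board leaning on its rest, turned bamboo face to the lamp.

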